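# Check the inspection slide and load the welded coupons under the microscope

### The arm

A 6-joint arm with a two-finger parallel gripper is mounted at the origin on the work surface. World frame = base frame: x ahead of the robot, y to its left, z up, the work surface at z = 0. Lengths are in m, angles in degrees, forces in N, time in s.
With the tool pointing down it reaches from about 0.4 to 0.825 m from the base axis. Payload 7 kg.
Tool frame: the origin (TCP) lies at the centre of the arm's flange, where the gripper is bolted on; the fingertips stand 178 mm ahead of it and the grasp point (between the pads) lies 159 mm ahead of it (ctrl.hold_point_z is the distance from the TCP to the grasp point, in m); z points along the fingers, y is the line along which they close (so a half turn about z gives the same grasp; the last joint's range is limited). The gripper opens to 88 mm and grips with 3 to 60 N. Pads are 19 mm wide; open, the fingers measure 130 mm over their backs; the gripper's body (78 mm by 193 mm) begins 47 mm behind the grasp point.
Start: joints at [-54.368, 20.546, 0.682, 0, -70.136, -16.507], TCP at [0.221, -0.638, 0.405] pointing down, gripper open.
Joint ranges: [-176.03, 176.03], [-82.01, 121.73], [-58.28, 71.71], [-173.87, 95.51], [-174.79, -0.11], [-173.66, 173.66]. Speed limits (degrees/s): [136.94, 136.94, 172.46, 180, 180, 180].

### API

Orientations are given as [roll, pitch, yaw] about the fixed x, y, z axes, in that order (R = Rz(yaw) Ry(pitch) Rx(roll)).
In Python, from plant import ctrl gives the robot as it stands.
- The arm moves only by the shell command python3 -m inch 'ROWS'. ROWS is JSON, one flat list of numbers, 7 for each row, row after row: the closure, from 0 (fully open) to 1 (shut), then the shift along the tool's x, y, z in mm, then the turn, a rotation vector about the tool's x, y, z in degrees. In form: [hand, x, y, z, wx, wy, wz, hand, x, y, z, wx, wy, wz, ...]. A call has 1 to 5 rows; each row is the pose to reach, as a shift and turn from the pose commanded when the call began, along the tool's axes at that moment; what a row does not reach only later rows make up. A row lasts 1/10 s, in which the tool goes at most 50 mm and 8.59 degrees, less where a joint would pass 70% of its speed; a pose out of reach is approached as far as the arm can. A call with a gripper value outside its range is refused whole. The fingers move at their own pace and stop on an object; the grip force is fixed at half the most. Time passes only in rows, so rows that repeat a pose let the fingers close. It gives the time, the measured TCP pose, the force, the opening and the grip force at its end, in the units of the state.
- ctrl.get_obs(): the state, without advancing time (a new reading comes with each control period).
- ctrl.snapshot(name): name is "scene" or "side" or "wrist"; returns a dict with "frame" (420x560x3 uint8, red, green, blue), "K" (3x3 intrinsics, pixels), "k1" (the pictures are not rectified: a ray, as slopes to the right and down, at radius r is drawn at 1 + k1 r^2 times it, then the intrinsics apply), "R" (3x3) and "t" (3): a world point X has camera coordinates R X + t. Camera axes: x right, y down, z forward; pixel columns grow to the right and rows downward; lengths in m; the calibration is good to about 2 mm. A picture is of the moment at which its call begins. There is no depth.
- ctrl.close_job(): hands the job in; it is judged then, once.
Trained networks look in a picture, given as the dict that the camera call returned (one of the last four; its "shot" number tells which), for a name from the list of things; names that differ only in an ending like _2 or _b are one class to them, and where a whole thing is asked for, a point or a joint stands for the part that bears it (a point fixed in the world has none). Each returns a list of dicts, best first, with "p" (0 to 1); they miss things now and then, are a little off and sometimes report something else, mostly with a low value. They report only what shows in the picture. A call takes as long as a camera call. They do not tell look-alikes from the thing itself.
- ctrl.recognise(picture, thing): "location" ([x, y, z] in m, in world coordinates, good to about 4 mm: the middle of the surface that is visible of it).
- ctrl.trace(picture, thing): "pixels" (420x560 bool, what is visible of it).
- ctrl.mark_of(picture, thing): "location" ([x, y, z] in m, in world coordinates, good to about 4 mm: a listed point, or the origin of a listed thing).
The state is a dict: "clock": time; "joint_pos": joint angles; "qvel": joint speeds; "tau": joint torques, N m; "tool_pos": TCP position; "orientation": TCP orientation; "force": force on the tool from outside, world axes, zero at the start; "moment": the same for the moment, N m; "opening": finger opening in m; "gripper_force": force on a finger pad.
Only numpy, scipy, OpenCV 4.12 (cv2) and the standard library are available. Lean on these libraries where they do the work, as an engineer would, in place of code of your own. Each camera call takes 0.05 s, during which the arm holds its last target. There are 200 camera calls.

### The job

Before use, stroke the inspection slide's closed carriage by its red post slowly (about 5 cm a second) through its full travel to feel for sticky spots: right up to the microscope stop first, then all the way back to the loading stop. Leave it there, prise the amber cover up by its lip with the blade of the orange tool, not with your fingers, swing it back well past upright so that it stays open, and lay the tool back down flat on its black mat. Then stand every welded T coupon from the bench in the carriage's bed, plate down on the bed floor and rib up, push the loaded carriage slowly up to the microscope stop again, and leave the other things on the bench where they are.

Things in the scene. Friction and masses are not known exactly. Their poses are not given: they have to be found in the camera images.
- slide: Fixed grey rail base, 360 mm along its y axis, 130 mm wide; origin on the bench under its centre. +y is carriage travel towards the microscope stop; -x is the front, nearest the robot. A black microscope stand post, 460 mm tall, stands 190 mm behind (+x) and 170 mm along +y; its head hangs behind the bed, above 340 mm. Place and yaw differ each time; it never moves.
- carriage (a joint): Position of the carriage along the slide's +y axis, m: 0 = at the loading stop (right end), 0.14 = at the microscope stop (left end). It moves with about 2.5 N of friction plus some damping (8 N per m/s) and stays where it is left.
- post (a point): The red carriage post with a black top, a round upright handle 20 mm in diameter at the right (-y) end of the carriage, for gripping from above. The point is on its axis 90 mm above the bench; the post rises from 40 to 107 mm. Its wall-to-post gap is 30 mm on the bed side. Axes parallel to the slide's.
- bed (a point): Centre of the floor of the carriage's bed, an open aluminium box 160 x 160 mm inside with 5 mm walls 28 mm high. The floor is 44 mm above the bench. Axes parallel to the slide's; it moves with the carriage. Room for four coupons in two rows of two, 80 mm apart, ribs along x.
- cover (a joint): Angle of the hinged amber cover over the bed, rad: 0 = closed, 1.57 = upright, 2.2 = its stop, leaning back. The hinge runs along the far (+x) edge of the bed, is stiff (about 0.2 N m), and the cover (0.15 kg, 5 mm thick, 168 mm wide) stays at any angle.
- hinge (a point): Point on the cover's hinge axis, at its middle: 85 mm behind (+x of) the bed's centre, 72 mm above the bench, at the level of the underside of the closed cover. The axis is along the slide's y. The point turns with the cover.
- lip (a point): Middle of the free edge of the cover's yellow lip (90 mm wide along y, 5 mm thick, overhanging the bed's front wall by 18 mm), at the lip's underside; 188 mm from the hinge. The point turns with the cover; when closed it is on the -x (robot) side, 72 mm above the bench.
- slot (a point): Mouth of the pry slot under the closed lip, half-way up it, on the carriage: the slot is 12 mm high (60 to 72 mm above the bench), 90 mm wide along y, open to the front (-x) and 18 mm deep along +x from this point, between an aluminium ledge below and the lip above. Axes parallel to the slide's.
- blade_grip (a point): The prising tool's grip point: on the centre line of its orange handle (30 mm wide, 24 mm high, 90 mm long), 25 mm behind the handle's front end and 12 mm above its underside. Tool 0.12 kg, lying flat at the start. The tool's x axis runs from handle to blade tip, y across, z up when it lies flat.
- blade_tip (a point): Middle of the blade's front edge, 85 mm ahead of the grip point along the tool's x axis; the steel blade is 60 mm long beyond the handle, 40 mm wide and 3 mm thick, in the handle's mid plane.
- blade: The same tool as a whole; origin on its underside, 12 mm below and 25 mm ahead of the grip point.
- mat: Black rubber tool mat fixed on the bench at the right, 230 x 140 x 3 mm, long along its x axis; origin: centre of its underside, on the bench.
- coupon0_mid (a point): Welded T coupon 0 (two to four of the four are present; an absent one reads None): steel base plate 64 x 50 x 8 mm with an upright rib 8 mm thick, 64 mm long (along its x axis) and 40 mm high on it, 48 mm tall in all, 0.3 kg. The point is its centre, 24 mm above its underside; z is up when it stands on its plate. Gripped by the rib.
- coupon1_mid (a point): Welded T coupon 1 (two to four of the four are present; an absent one reads None): steel base plate 64 x 50 x 8 mm with an upright rib 8 mm thick, 64 mm long (along its x axis) and 40 mm high on it, 48 mm tall in all, 0.3 kg. The point is its centre, 24 mm above its underside; z is up when it stands on its plate. Gripped by the rib.
- coupon2_mid (a point): Welded T coupon 2 (two to four of the four are present; an absent one reads None): steel base plate 64 x 50 x 8 mm with an upright rib 8 mm thick, 64 mm long (along its x axis) and 40 mm high on it, 48 mm tall in all, 0.3 kg. The point is its centre, 24 mm above its underside; z is up when it stands on its plate. Gripped by the rib.
- coupon3_mid (a point): Welded T coupon 3 (two to four of the four are present; an absent one reads None): steel base plate 64 x 50 x 8 mm with an upright rib 8 mm thick, 64 mm long (along its x axis) and 40 mm high on it, 48 mm tall in all, 0.3 kg. The point is its centre, 24 mm above its underside; z is up when it stands on its plate. Gripped by the rib.
- spray: Bystander to leave alone: spray can, 60 mm across, 190 mm tall. Origin at the centre of its underside.
- water: Bystander to leave alone: water bottle, 62 mm across, 160 mm tall. Origin at the centre of its underside.
- beaker: Bystander to leave alone: glass beaker, 84 mm across, 95 mm tall. Origin at the centre of its underside.
- gauge: Bystander to leave alone: flat brass weld gauge, 80 x 45 x 11 mm. Origin at the centre of its underside.
- mouse: Bystander to leave alone: red computer mouse, 100 x 60 x 26 mm. Origin at the centre of its underside.
Not all that is in view belongs to the job. What is shaped like the part that bears coupon2_mid but blue is not meant. Several things look just like the blade: the one meant starts nearest to the robot's base.

How it is judged:
By the outcome, as a careful person would: the job done as asked, in the order asked, and still so for the second after the job is handed in, with the robot touching nothing.
Of coupon0, coupon1, coupon2, coupon3 only 2 to 4 are there at a start; the rules pass over those that are not, and their reading is None.
At some moment in a run one of blade, coupon0, coupon1, coupon2, coupon3 may be knocked a few centimetres aside while the robot is not near it.
Once in a run the grip may slacken for a moment while it holds something.
It also fails if it takes over 208 s, if anything falls off the work surface, if the arm or the gripper's body presses on something with over 40 N, if the wrist force passes 120 N, or if a joint passes its speed limit or range.

## Working session

There is one attempt and no reset: what is moved stays moved. The work goes in short steps, Python scripts to look and compute and a shell command to move; the robot and the scene stay as the last step left them, time stands still between calls to the robot, and variables do not carry over. Pictures are saved under pics/ and viewed, at most 14 in all, crops included, and the job is handed in when it is done.

```bash
ls; mkdir -p pics; cat > h.py <<'E'
import numpy as np, cv2
from plant import ctrl
from scipy.spatial.transform import Rotation as R
def save(s,n): cv2.imwrite('pics/'+n+'.png', s['frame'][:,:,::-1])
def proj(s,X):
    c=s['R']@np.array(X)+s['t']; u=c[:2]/c[2]; u=u*(1+s['k1']*(u@u)); return (s['K']@[u[0],u[1],1])[:2]
def ray(s,px):
    d=np.linalg.inv(s['K'])@[px[0],px[1],1]; u=d[:2].copy()
    v=u.copy()
    for _ in range(20): v=u/(1+s['k1']*(v@v))
    Rm=np.array(s['R']); return -Rm.T@np.array(s['t']), Rm.T@np.array([v[0],v[1],1])
def onz(s,px,z):
    o,d=ray(s,px); return o+d*(z-o[2])/d[2]
def pose():
    o=ctrl.get_obs(); return np.array(o['tool_pos']), R.from_euler('xyz',o['orientation'],degrees=True)
E
python3 - <<'E'
from h import *
print(ctrl.get_obs(), ctrl.hold_point_z)
a=[]
for n in ['scene','side','wrist']:
    s=ctrl.snapshot(n); save(s,n+'0'); print(n,s['k1'],s['K'][0][0],-np.array(s['R']).T@s['t'])
    for t in ['slide','post','bed','hinge','lip','slot','blade_grip','blade_tip','mat','coupon0_mid','spray','water','beaker','gauge','mouse']:
        try: r=ctrl.mark_of(s,t)
        except Exception as e: print(t,e); continue
        for q in r[:6]: print(t,round(q['p'],2),np.round(q['location'],3),proj(s,q['location']).round())
E
```

```text
pics
{'clock': 0.0, 'joint_pos': array([-5.43672231e+01,  2.05904744e+01,  6.32676068e-01, -2.08889159e-02,
       -7.01351663e+01, -1.65062112e+01]), 'qvel': array([ 0.01361405, -0.04141317,  0.13507392, -0.07472739,  0.18029479,
        0.07011526]), 'tau': array([-3.76070716e-05, -5.82720244e+01,  2.93048662e+01,  6.99722528e+00,
        6.72475944e-03, -1.51710210e-04]), 'tool_pos': array([ 0.22109215, -0.63754824,  0.40372253]), 'orientation': array([ 1.79905287e+02, -7.58811282e-03, -1.60880542e+02]), 'force': array([-0.16999666,  0.02855633, -0.45741079]), 'moment': array([-0.04041483, -0.01577678, -0.05201276]), 'gripper_force': 0.0, 'opening': 0.08750608134514666} 0.1593
scene -0.1002723208433007 379.5631065936738 [1.25196925 0.47555539 0.88022743]
slide 0.76 [ 0.641 -0.08  -0.001] [257. 249.]
post 0.95 [ 0.634 -0.231  0.091] [220. 208.]
bed 0.67 [ 0.64  -0.107  0.043] [249. 236.]
hinge 0.56 [ 0.724 -0.112  0.074] [229. 244.]
lip 0.57 [ 0.534 -0.102  0.069] [271. 212.]
slot 0.84 [ 0.539 -0.104  0.07 ] [269. 212.]
blade_grip 0.76 [ 0.438 -0.571  0.01 ] [194. 166.]
blade_grip 
[... 1140 characters left out ...]
 [350. 162.]
blade_tip 0.21 [ 0.536 -0.1    0.066] [286. 210.]
mat 0.66 [ 0.448 -0.372 -0.   ] [349. 189.]
coupon0_mid 0.67 [0.445 0.2   0.025] [257. 306.]
spray 0.6 [ 0.67  -0.408 -0.001] [295. 169.]
water 0.94 [0.73  0.288 0.001] [139. 294.]
water 0.22 [ 0.442 -0.385 -0.001] [352. 188.]
beaker 0.74 [ 0.371  0.071 -0.002] [311. 288.]
beaker 0.33 [ 0.468  0.1   -0.001] [271. 281.]
gauge 0.74 [ 0.47   0.101 -0.002] [271. 281.]
gauge 0.29 [ 0.671 -0.406  0.   ] [295. 168.]
mouse 0.63 [0.325 0.276 0.004] [288. 361.]
mouse 0.18 [ 0.729 -0.113  0.068] [232. 189.]
wrist -0.0008848529566205706 364.30462517448217 [ 0.14974579 -0.66180968  0.38454117]
blade_grip 0.6 [ 0.435 -0.568  0.01 ] [271. 357.]
```

```bash
python3 - <<'E'
from h import *
a=cv2.imread('pics/scene0.png'); cv2.imwrite('pics/s0.png',cv2.resize(a[120:400,130:510],None,fx=2.1,fy=2.1,interpolation=3)[:600])
a=cv2.imread('pics/side0.png'); cv2.imwrite('pics/d0.png',cv2.resize(a[110:410,100:480],None,fx=2,fy=2,interpolation=3)[:600])
E
```

```text
(no output)
```

View pics/s0.png

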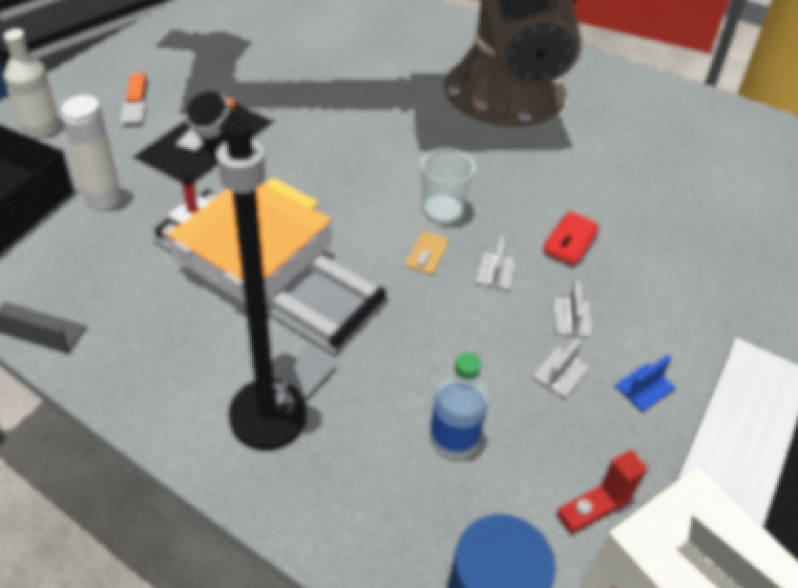

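View pics/d0.png

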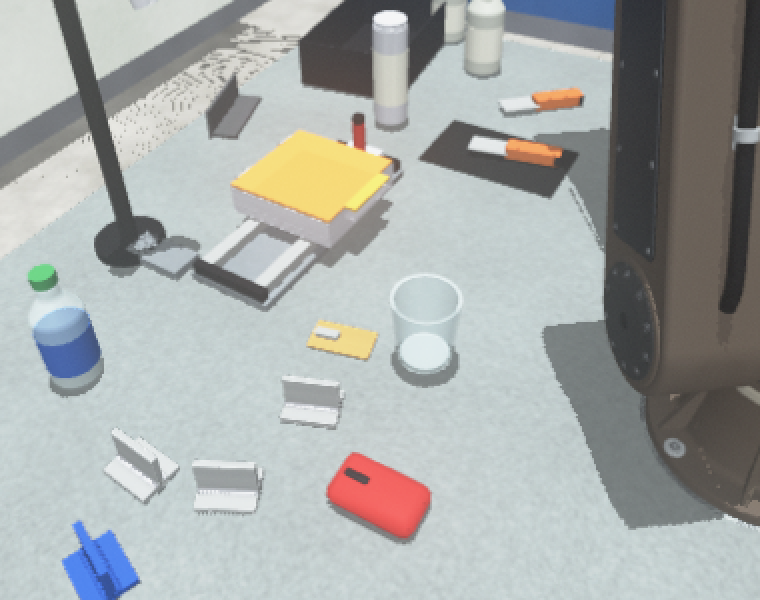

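```bash
cat >> h.py <<'E'
def to(g,yaw=None,tilt=0):
    """shift (mm) and turn (deg) in tool axes that bring the grasp point to g with tool down, yaw"""
    p,r=pose(); yaw=R.as_euler(r,'xyz',degrees=True)[2] if yaw is None else yaw
    rt=R.from_euler('xyz',[180,tilt,yaw],degrees=True)
    tcp=np.array(g)-rt.apply([0,0,.1593])
    return (r.inv().apply(tcp-p)*1000).round(1), (r.inv()*rt).as_rotvec(degrees=True).round(2)
def st():
    o=ctrl.get_obs(); p,r=pose(); print('t',round(o['clock'],2),'grasp',(p+r.apply([0,0,.1593])).round(4),'rpy',np.round(o['orientation'],1),'F',np.round(o['force'],1),'open',round(o['opening']*1000,1),'gf',round(o['gripper_force'],1),'j',np.round(o['joint_pos'],0))
def marks(s,names,n=1,pm=.3):
    for t in names:
        for q in ctrl.mark_of(s,t)[:n]:
            if q['p']>pm: print(t,round(q['p'],2),np.round(q['location'],4),proj(s,q['location']).round())
E
python3 - <<'E'
from h import *
st(); print(to([.633,-.2315,.24],177))
E
python3 -m inch '[0.66,-522,249,0,0,0,8, 0.66,-522,249,0,0,0,16, 0.66,-522,249,0,0,0,22, 0.66,-522,249,0,0,0,22, 0.66,-522,249,0,0,0,22]'
python3 - <<'E'
from h import *
st(); print(to([.633,-.2315,.24],177))
E
```

```text
t 2.4 grasp [ 0.2211 -0.6377  0.2454] rpy [ 180.    -0.  -160.9] F [ 0.7 -0.1  0.5] open 87.6 gf 0.0 j [-54.  21.   1.   0. -70. -17.]
(array([-522.2,  248.8,    5.4]), array([ 0.  , -0.  , 22.13]))
clock: 2.9
tool_pos: [0.4, -0.4607, 0.405]
orientation: [-180.0, 0.0, 177.1]
force: [1.0, -0.5, 0.3]
opening: 0.0534
gripper_force: 0.0
t 2.9 grasp [ 0.4001 -0.4607  0.2457] rpy [-180.     0.   177.1] F [ 1.  -0.5  0.3] open 53.4 gf 0.0 j [-31.  14.  -8.   0. -68. -62.]
(array([-221.1,  240.7,    5.7]), array([-0.02,  0.03,  0.11]))
```

```bash
python3 -m inch '[0.66,-221,240,0,0,0,0, 0.66,-221,240,0,0,0,0, 0.66,-221,240,0,0,0,0, 0.66,-221,240,0,0,0,0, 0.66,-221,240,0,0,0,0]'
python3 -m inch '[0.66,-80,80,6,0,0,0, 0.66,-80,80,6,0,0,0, 0.66,-80,80,6,0,0,0]'>/dev/null
python3 - <<'E'
from h import *
st(); s=ctrl.snapshot('wrist'); save(s,'w1'); marks(s,['post','bed','hinge','lip','slot','slide']); print(to([.633,-.2315,.24],177))
for n in ['scene','side']:
    s=ctrl.snapshot(n); marks(s,['post','bed','lip','hinge','slide'])
E
```

```text
clock: 3.4
tool_pos: [0.5785, -0.2853, 0.405]
orientation: [-180.0, 0.0, 177.1]
force: [0.1, 0.5, 0.7]
opening: 0.0302
gripper_force: 0.0
t 3.7 grasp [ 0.6642 -0.2075  0.2382] rpy [180.   -0.  177.3] F [-0.5 -0.2 -0.6] open 29.6 gf 0.0 j [ -1.  23.   3.  -0. -70. -91.]
post 0.75 [ 0.635  -0.2294  0.0869] [244. 163.]
bed 0.61 [ 0.6393 -0.1075  0.0444] [381. 153.]
hinge 0.68 [ 0.7265 -0.1084  0.0753] [387. 255.]
lip 0.92 [ 0.5355 -0.1032  0.0696] [401.  22.]
slot 0.67 [ 0.5359 -0.1033  0.0686] [401.  23.]
slide 0.72 [ 6.408e-01 -8.470e-02  4.000e-04] [392. 148.]
(array([ 26.3, -20.7,  -0.2]), array([-0.01,  0.02,  0.05]))
post 0.78 [ 0.6348 -0.2321  0.0902] [219. 208.]
bed 0.61 [ 0.6401 -0.1061  0.044 ] [250. 236.]
lip 0.64 [ 0.5371 -0.1026  0.0711] [270. 212.]
hinge 0.9 [ 0.7261 -0.1143  0.0728] [228. 244.]
slide 0.61 [ 0.6418 -0.0793 -0.0012] [257. 249.]
post 0.84 [ 0.6322 -0.2312  0.0889] [279. 173.]
bed 0.85 [ 0.6359 -0.1089  0.0467] [258. 204.]
lip 0.8 [ 0.5321 -0.0996  0.0706] [287. 209.]
hinge 0.65 [ 0.7265 -0.1097  0.0711] [232. 189.]
slide 0.9 [ 0.6396 -0.0826 -0.0022] [253. 221.]
```

View pics/w1.png

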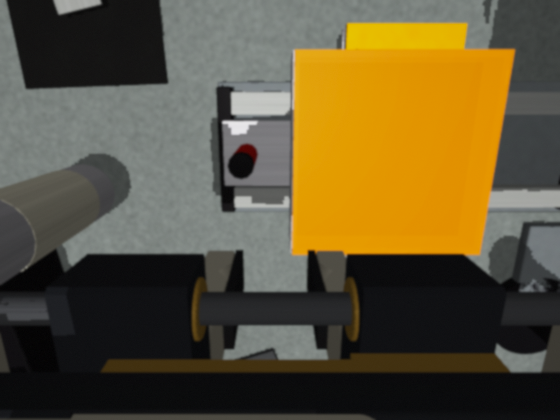

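```bash
python3 -m inch '[0.66,29,-24,0,0,0,0, 0.66,29,-24,0,0,0,0, 0.66,29,-24,45,0,0,0, 0.66,29,-24,80,0,0,0, 0.66,29,-24,80,0,0,0]' >/dev/null
python3 - <<'E'
from h import *
st(); s=ctrl.snapshot('wrist'); save(s,'w2'); marks(s,['post']); print(to([.634,-.231,.094],177))
r=ctrl.trace(s,'post')
E
```

```text
t 5.15 grasp [ 0.628  -0.2329  0.1541] rpy [179.9  -0.5 177.1] F [-0.   0.1  0.2] open 29.5 gf 0.0 j [ -4.  24.  -6.  -0. -60. -89.]
(array([-2.4,  2.9, 65.8]), array([-0.04, -0.05,  0.15]))
```

View pics/w2.png

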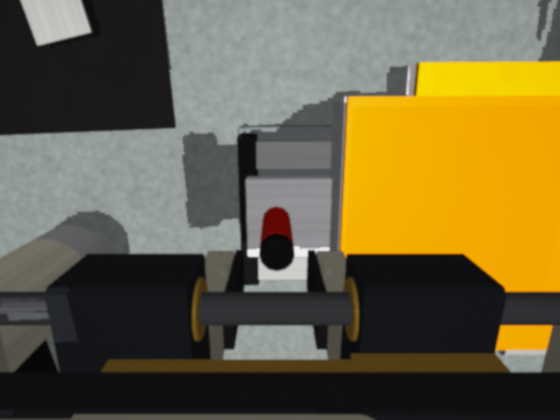

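```bash
python3 -m inch '[0.66,-2,2,25,0,0,0, 0.66,-2,2,45,0,0,0, 0.66,-2,2,64,0,0,0, 0.66,-2,2,64,0,0,0, 1,-2,2,64,0,0,0]'
python3 -m inch '[1,0,0,0,0,0,0, 1,0,0,0,0,0,0, 1,0,0,0,0,0,0]'
```

```text
clock: 5.8
tool_pos: [0.634, -0.2319, 0.2567]
orientation: [-180.0, 0.1, 177.2]
force: [0.6, 0.5, 1.0]
opening: 0.0261
gripper_force: 0.0
clock: 6.1
tool_pos: [0.634, -0.2319, 0.2571]
orientation: [-180.0, 0.2, 177.2]
force: [0.3, 0.7, 6.5]
opening: 0.0193
gripper_force: 30.0
```

```bash

python3 -m inch '[1,0,5,0,0,0,0, 1,0,10,0,0,0,0, 1,0,15,0,0,0,0, 1,0,20,0,0,0,0, 1,0,25,0,0,0,0]'
python3 -m inch '[1,0,5,0,0,0,0, 1,0,10,0,0,0,0, 1,0,15,0,0,0,0, 1,0,20,0,0,0,0, 1,0,25,0,0,0,0]'
python3 -m inch '[1,0,5,0,0,0,0, 1,0,10,0,0,0,0, 1,0,15,0,0,0,0, 1,0,20,0,0,0,0, 1,0,25,0,0,0,0]'
python3 -m inch '[1,0,5,0,0,0,0, 1,0,10,0,0,0,0, 1,0,15,0,0,0,0, 1,0,20,0,0,0,0, 1,0,25,0,0,0,0]'
```

```text
clock: 6.6
tool_pos: [0.6352, -0.2073, 0.2571]
orientation: [-179.9, 0.2, 177.1]
force: [-0.2, -3.3, 6.2]
opening: 0.0192
gripper_force: 30.0
clock: 7.1
tool_pos: [0.6364, -0.1823, 0.257]
orientation: [-179.9, 0.2, 177.2]
force: [0.0, -2.7, 7.0]
opening: 0.0195
gripper_force: 30.0
clock: 7.6
tool_pos: [0.6376, -0.1573, 0.2571]
orientation: [-179.9, 0.2, 177.2]
force: [-1.5, -3.0, 6.5]
opening: 0.0192
gripper_force: 30.0
clock: 8.1
tool_pos: [0.6388, -0.1351, 0.2571]
orientation: [-179.7, 0.1, 177.2]
force: [3.3, -42.9, -3.4]
opening: 0.0192
gripper_force: 30.0
```

```bash

python3 -m inch '[1,0,-5,0,0,0,0, 1,0,-10,0,0,0,0, 1,0,-15,0,0,0,0, 1,0,-20,0,0,0,0, 1,0,-25,0,0,0,0]'
python3 -m inch '[1,0,-5,0,0,0,0, 1,0,-10,0,0,0,0, 1,0,-15,0,0,0,0, 1,0,-20,0,0,0,0, 1,0,-25,0,0,0,0]' |sed -n '2p;4p'
python3 -m inch '[1,0,-5,0,0,0,0, 1,0,-10,0,0,0,0, 1,0,-15,0,0,0,0, 1,0,-20,0,0,0,0, 1,0,-25,0,0,0,0]'|sed -n '2p;4p'
python3 -m inch '[1,0,-5,0,0,0,0, 1,0,-10,0,0,0,0, 1,0,-15,0,0,0,0, 1,0,-20,0,0,0,0, 1,0,-25,0,0,0,0]'|sed -n '2p;4p'
python3 -m inch '[1,0,-5,0,0,0,0, 1,0,-10,0,0,0,0, 1,0,-15,0,0,0,0, 1,0,-20,0,0,0,0, 1,0,-25,0,0,0,0]'|sed -n '2p;4p'
python3 -m inch '[1,0,-5,0,0,0,0, 1,0,-10,0,0,0,0]'
```

```text
clock: 8.6
tool_pos: [0.6376, -0.1567, 0.257]
orientation: [180.0, 0.2, 177.2]
force: [-0.7, 2.5, 8.8]
opening: 0.0192
gripper_force: 30.0
tool_pos: [0.6364, -0.1817, 0.257]
force: [-0.8, 2.9, 8.1]
tool_pos: [0.6352, -0.2067, 0.257]
force: [-0.8, 2.5, 7.1]
tool_pos: [0.634, -0.2317, 0.257]
force: [-0.3, 3.2, 7.8]
tool_pos: [0.6328, -0.2567, 0.2571]
force: [-0.0, 3.3, 6.4]
clock: 10.8
tool_pos: [0.6323, -0.2667, 0.257]
orientation: [-180.0, 0.2, 177.2]
force: [0.8, 2.1, 6.2]
opening: 0.0194
gripper_force: 30.0
```

```bash

python3 -m inch '[1,0,-4,0,0,0,0, 1,0,-8,0,0,0,0, 1,0,-10,0,0,0,0]'
```

```text
clock: 11.1
tool_pos: [0.6319, -0.2765, 0.257]
orientation: [-180.0, 0.2, 177.1]
force: [0.0, 12.8, 10.7]
opening: 0.0194
gripper_force: 30.0
```

```bash

python3 -m inch '[0.64,0,0,0,0,0,0, 0.64,0,0,0,0,0,0, 0.64,0,0,-30,0,0,0, 0.64,0,0,-80,0,0,0, 0.64,0,0,-130,0,0,0]'
python3 - <<'E'
from h import *
st(); print(to([.43,-.387,.16],188))
for n in ['wrist','side']:
    s=ctrl.snapshot(n); marks(s,['post','lip','blade_grip','blade_tip','bed','slide','slot','hinge'],2)
E
```

```text
clock: 11.6
tool_pos: [0.6305, -0.2767, 0.3853]
orientation: [180.0, -0.1, 177.1]
force: [0.9, -0.1, 0.9]
opening: 0.0313
gripper_force: 0.0
t 11.6 grasp [ 0.6301 -0.2767  0.226 ] rpy [ 1.800e+02 -1.000e-01  1.771e+02] F [ 0.9 -0.1  0.9] open 31.3 gf 0.0 j [ -8.  23.   1.   0. -69. -85.]
(array([ 194.5, -120.2,   66.5]), array([  0.02,  -0.15, -10.88]))
post 0.64 [ 0.6348 -0.273   0.0858] [278. 206.]
lip 0.8 [ 0.5342 -0.1465  0.0725] [440.  64.]
blade_tip 0.81 [ 0.4974 -0.3725  0.0169] [157.  39.]
blade_tip 0.68 [ 0.4991 -0.5139  0.0131] [ 1. 51.]
slide 0.59 [ 6.393e-01 -8.310e-02  1.000e-04] [463. 178.]
slot 0.8 [ 0.536  -0.1488  0.0671] [433.  68.]
post 0.84 [ 0.632  -0.2738  0.0874] [286. 167.]
post 0.41 [ 0.4424 -0.3853 -0.0015] [352. 188.]
lip 0.81 [ 0.532  -0.1454  0.073 ] [295. 200.]
lip 0.38 [ 0.5045 -0.3723  0.0158] [334. 181.]
blade_grip 0.97 [ 0.4221 -0.392   0.0176] [359. 184.]
blade_grip 0.87 [ 0.4337 -0.5715  0.0108] [374. 160.]
blade_tip 0.94 [ 0.5017 -0.3737  0.0119] [335. 182.]
blade_tip 0.85 [ 0.5017 -0.5134  0.0116] [350. 163.]
bed 0.78 [ 0.6342 -0.1491  0.0458] [266. 197.]
slide 0.72 [ 0.6377 -0.08   -0.0015] [253. 222.]
slot 0.88 [ 0.5342 -0.1474  0.0651] [294. 201.]
hinge 0.64 [ 0.7267 -0.1567  0.0697] [241. 182.]
```

```bash

python3 -m inch '[0.35,194,-120,0,0,0,-6, 0.35,194,-120,20,0,0,-12, 0.35,194,-120,40,0,0,-12, 0.35,194,-120,66,0,0,-12, 0.35,194,-120,66,0,0,-12]' >/dev/null
python3 -m inch '[0.35,0,0,0,0,0,0, 0.35,0,0,0,0,0,0]'
python3 - <<'E'
from h import *
st(); s=ctrl.snapshot('wrist'); save(s,'w3'); marks(s,['blade_grip','blade_tip','mat'],2); 
m=ctrl.trace(s,'blade')[0]['pixels']; 
P=np.array([onz(s,(x,y),.017)[:2] for y,x in np.argwhere(m)[::5]]); c=cv2.minAreaRect((P*1000).astype(np.float32)); print(c, cv2.boxPoints(c).round(), m.sum())
E
```

```text
clock: 13.2
tool_pos: [0.4304, -0.3874, 0.3187]
orientation: [-180.0, -0.0, -171.0]
force: [0.1, -0.3, 0.3]
opening: 0.0569
gripper_force: 0.0
t 13.2 grasp [ 0.4303 -0.3874  0.1594] rpy [-180.   -0. -171.] F [ 0.1 -0.3  0.3] open 56.9 gf 0.0 j [-23.  16. -18.   0. -56. -58.]
blade_grip 0.8 [ 0.4375 -0.5694  0.0107] [ 47. 171.]
blade_grip 0.57 [ 0.4178 -0.3864  0.0175] [277. 184.]
blade_tip 0.98 [ 0.5012 -0.5131  0.0138] [114. 255.]
blade_tip 0.89 [ 0.5037 -0.3756  0.0187] [274. 284.]
((428.2354736328125, -385.5311584472656), (151.51657104492188, 39.56412124633789), 10.20234203338623) [[ 350. -379.]
 [ 357. -418.]
 [ 506. -392.]
 [ 499. -353.]] 7944
```

View pics/w3.png

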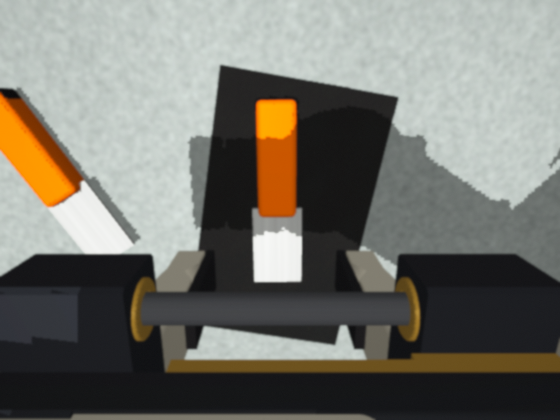

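```bash
python3 - <<'E'
from h import *
print(to([.419,-.387,.024],-170.5))
E
```

```text
(array([ 13.2,   1.7, 135.9]), array([-0.04,  0.06, -0.31]))
```

```bash

python3 -m inch '[0.35,11,0,45,0,0,0, 0.35,11,1,90,0,0,-0.5, 0.35,11,1,120,0,0,-0.5, 0.35,11,1,136,0,0,-0.5, 0.35,11,1,136,0,0,-0.5]' |tail -4
python3 -m inch '[0.9,0,0,0,0,0,0, 0.9,0,0,0,0,0,0, 0.9,0,0,0,0,0,0, 0.9,0,0,0,0,0,0, 0.9,0,0,0,0,0,0]'
python3 -m inch '[0.9,0,0,-20,0,0,0, 0.9,0,0,-50,0,0,0, 0.9,0,0,-80,0,0,0, 0.9,0,0,-100,0,0,0, 0.9,0,0,-100,0,0,0]'
python3 - <<'E'
from h import *
st(); s=ctrl.snapshot('side'); marks(s,['blade_grip','blade_tip','slot','hinge','lip'],2);
s=ctrl.snapshot('scene');save(s,'sc4'); marks(s,['blade_grip','blade_tip','slot','hinge','lip'],2);
print(to([.455,-.14,.13],177.2))
s=ctrl.snapshot('wrist'); save(s,'w4'); marks(s,['blade_grip','blade_tip'])
E
```

```text
orientation: [180.0, -0.1, -170.3]
force: [-0.7, 0.3, -0.2]
opening: 0.0568
gripper_force: 0.0
clock: 14.45
tool_pos: [0.4203, -0.3876, 0.1828]
orientation: [-180.0, 0.0, -170.4]
force: [-0.2, 0.9, -0.3]
opening: 0.0302
gripper_force: 30.0
clock: 14.95
tool_pos: [0.4208, -0.3881, 0.2858]
orientation: [-179.8, 0.2, -170.4]
force: [1.2, -0.3, -1.1]
opening: 0.0299
gripper_force: 30.0
t 14.95 grasp [ 0.4216 -0.3885  0.1265] rpy [-179.8    0.2 -170.4] F [ 1.2 -0.3 -1.1] open 29.9 gf 30.0 j [-23.  17. -22.   0. -51. -57.]
blade_grip 0.81 [ 0.4224 -0.3885  0.1194] [362. 157.]
blade_grip 0.52 [ 0.4345 -0.5754  0.0096] [374. 160.]
blade_tip 0.81 [ 0.5009 -0.375   0.1205] [337. 153.]
blade_tip 0.43 [ 0.4998 -0.5128  0.0103] [351. 164.]
slot 0.89 [ 0.5315 -0.145   0.065 ] [295. 202.]
slot 0.42 [0.4444 0.2037 0.0292] [256. 306.]
hinge 0.89 [ 0.7229 -0.1559  0.0705] [242. 182.]
lip 0.81 [ 0.5319 -0.1453  0.0717] [295. 200.]
lip 0.37 [0.7292 0.2853 0.0043] [140. 293.]
blade_grip 0.67 [ 0.4362 -0.5711  0.0108] [194. 166.]
blade_grip 0.53 [ 0.4162 -0.3882  0.1149] [228. 156.]
blade_tip 0.68 [ 0.4998 -0.3741  0.1126] [215. 168.]
blade_tip 0.6 [ 0.5071 -0.5163  0.0131] [191. 178.]
slot 0.67 [ 0.5375 -0.1472  0.071 ] [259. 207.]
lip 0.85 [ 0.534  -0.143   0.0708] [261. 206.]
(array([-75.8, 238.3,  -6.9]), array([ 0.02, -0.03, 12.42]))
blade_grip 0.83 [ 0.413  -0.3846  0.1161] [282. 265.]
```

View pics/w4.png

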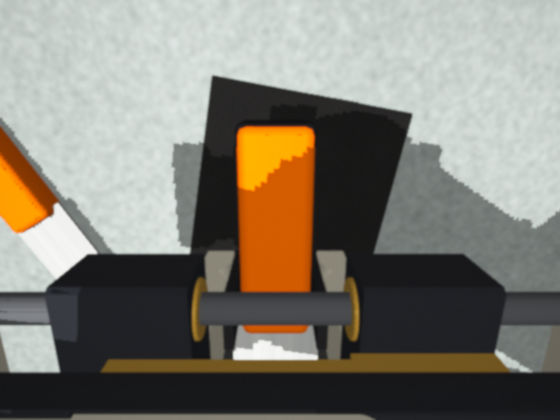

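```bash

python3 -m inch '[0.9,0,40,0,0,0,6, 0.9,-10,80,0,0,0,12.4, 0.9,-20,130,0,0,0,12.4, 0.9,-40,180,0,0,0,12.4, 0.9,-48,243,0,0,0,12.4]' |tail -3
python3 - <<'E'
from h import *
st(); print(to([.4275,-.140,.0745],177.2))
E
```

```text
force: [2.1, 1.0, -1.8]
opening: 0.0296
gripper_force: 30.0
t 16.2 grasp [ 0.4283 -0.1565  0.1238] rpy [-1.800e+02  1.000e-01  1.772e+02] F [ 2.1  1.  -1.8] open 29.6 gf 30.0 j [  5.   7. -36.   0. -47. -98.]
(array([ 1.4, 16.4, 49.3]), array([-0.01,  0.1 ,  0.02]))
```

```bash

python3 -m inch '[0.9,1,16,20,0,0,0, 0.9,1,16,40,0,0,0, 0.9,1,16,50,0,0,0, 0.9,1,16,50,0,0,0, 0.9,1,16,50,0,0,0]' |tail -3
python3 - <<'E'
from h import *
st()
a=[]
for n in ['side','scene']:
    s=ctrl.snapshot(n); save(s,n+'5'); marks(s,['blade_grip','blade_tip','slot','lip'],2)
    a.append(s['frame'][:,:,::-1])
x=cv2.resize(a[0][150:250,240:380],None,fx=5,fy=5,interpolation=3); cv2.imwrite('pics/c5.png',x)
E
```

```text
force: [0.2, -0.2, -0.8]
opening: 0.0301
gripper_force: 30.0
t 16.7 grasp [ 0.4273 -0.1426  0.0737] rpy [-180.    -0.   177.2] F [ 0.2 -0.2 -0.8] open 30.1 gf 30.0 j [   7.   11.  -40.    0.  -40. -100.]
blade_grip 0.85 [ 0.4355 -0.5733  0.0116] [373. 160.]
blade_grip 0.53 [ 0.4271 -0.1451  0.068 ] [328. 211.]
blade_tip 0.87 [ 0.5025 -0.512   0.012 ] [350. 163.]
slot 0.81 [ 0.5327 -0.1462  0.068 ] [295. 201.]
lip 0.63 [ 0.5321 -0.1422  0.0748] [294. 200.]
blade_grip 0.67 [ 0.4251 -0.1427  0.0662] [281. 191.]
blade_grip 0.57 [ 0.4336 -0.5684  0.0101] [195. 166.]
blade_tip 0.77 [ 0.5102 -0.147   0.0646] [264. 204.]
blade_tip 0.76 [ 0.504  -0.518   0.0128] [191. 178.]
slot 0.71 [ 0.5387 -0.149   0.0714] [259. 206.]
lip 0.65 [ 0.5326 -0.1501  0.0686] [259. 206.]
```

View pics/c5.png

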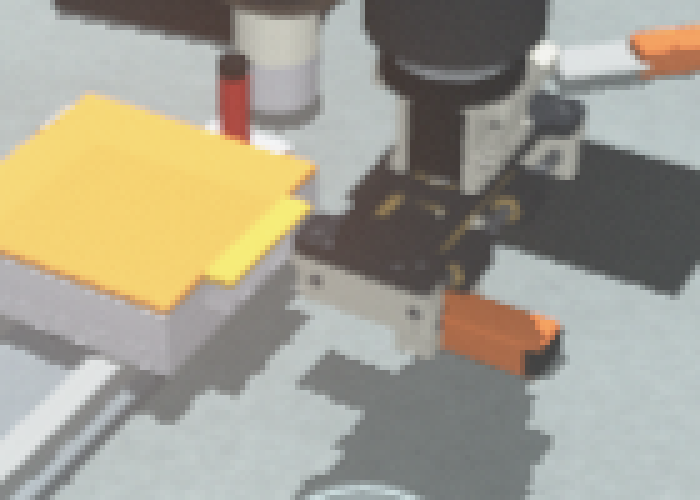

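```bash

python3 -m inch '[0.9,-8,1,0,0,0,0, 0.9,-16,1,0,0,0,0, 0.9,-22,1,0,0,0,0, 0.9,-28,1,0,0,0,0, 0.9,-28,1,0,0,0,0]' 
python3 -m inch '[0.9,-4,0,0,0,0,0, 0.9,-8,0,0,0,0,0, 0.9,-10,0,0,0,0,0, 0.9,-10,0,0,0,0,0]'
```

```text
clock: 17.7
tool_pos: [0.456, -0.1425, 0.2325]
orientation: [-180.0, 0.0, 177.2]
force: [0.1, 0.2, -1.7]
opening: 0.03
gripper_force: 30.0
clock: 18.1
tool_pos: [0.4653, -0.143, 0.2327]
orientation: [-180.0, 0.0, 177.2]
force: [-0.1, -0.3, -1.8]
opening: 0.0297
gripper_force: 30.0
```

```bash

python3 -m inch '[0.9,0,0,-3,0,0,0, 0.9,0,0,-6,0,0,0, 0.9,0,0,-12,0,0,0, 0.9,-1,0,-19,0,0,0, 0.9,-2,0,-26,0,0,0]' |sed -n '2,6p'
python3 -m inch '[0.9,-1,0,-8,0,0,0, 0.9,-3,0,-17,0,0,0, 0.9,-5,0,-26,0,0,0, 0.9,-8,0,-35,0,0,0, 0.9,-8,0,-35,0,0,0]' |sed -n '2,6p'
python3 - <<'E'
from h import *
st()
a=[]
for n in ['side','scene']:
    s=ctrl.snapshot(n); save(s,n+'6'); marks(s,['blade_grip','blade_tip','lip','hinge'],2)
    a.append(s['frame'][:,:,::-1])
x=cv2.resize(a[0][150:250,220:360],None,fx=4,fy=4,interpolation=3); y=cv2.resize(a[1][130:230,200:340],None,fx=4,fy=4,interpolation=3); cv2.imwrite('pics/c6.png',cv2.resize(np.hstack([x,y]),(800,286)))
E
```

```text
tool_pos: [0.4666, -0.1431, 0.2592]
orientation: [180.0, -0.1, 177.2]
force: [-1.0, 0.6, -3.2]
opening: 0.03
gripper_force: 30.0
tool_pos: [0.4761, -0.1435, 0.2953]
orientation: [180.0, 0.2, 177.2]
force: [0.2, -1.1, -1.8]
opening: 0.0299
gripper_force: 30.0
t 19.1 grasp [ 0.4766 -0.1435  0.136 ] rpy [180.    0.2 177.2] F [ 0.2 -1.1 -1.8] open 29.9 gf 30.0 j [  6.  10. -30.   0. -50. -99.]
blade_grip 0.78 [ 0.4345 -0.5712  0.012 ] [374. 160.]
blade_grip 0.66 [ 0.4766 -0.1441  0.1313] [312. 188.]
blade_tip 0.65 [ 0.5003 -0.5139  0.0121] [351. 163.]
lip 0.97 [ 0.5401 -0.1441  0.1313] [292. 182.]
hinge 0.71 [ 0.7261 -0.1565  0.0673] [241. 183.]
hinge 0.63 [0.4445 0.2    0.0295] [257. 305.]
blade_grip 0.56 [ 0.4736 -0.1427  0.1263] [272. 184.]
blade_tip 0.7 [ 0.5587 -0.1482  0.1212] [254. 198.]
blade_tip 0.61 [ 0.5049 -0.5154  0.011 ] [191. 178.]
lip 0.59 [ 0.5411 -0.148   0.1349] [257. 192.]
hinge 0.76 [ 0.7213 -0.1574  0.0765] [218. 237.]
hinge 0.65 [ 0.473  -0.1447  0.1251] [271. 184.]
```

View pics/c6.png

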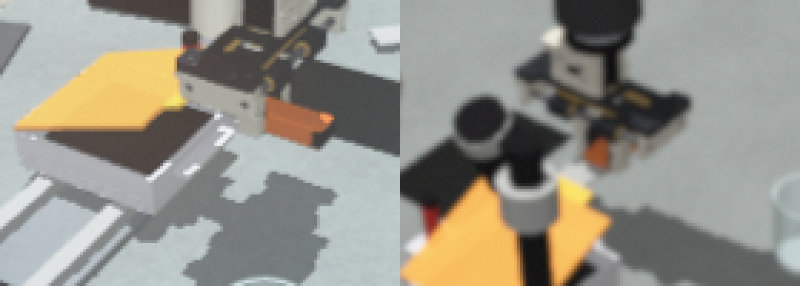

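```bash

python3 -m inch '[0.9,-7,0,-18,0,0,0, 0.9,-14,0,-32,0,0,0, 0.9,-22,0,-45,0,0,0, 0.9,-31,0,-57,0,0,0, 0.9,-42,0,-68,0,0,0]' |sed -n '2,6p'
python3 - <<'E'
from h import *
s=ctrl.snapshot('scene')
print(proj(s,[.838,.08,.0]),proj(s,[.838,.08,.46]))
for z in (.34,.4,.46): print(onz(s,(230,172),z))
s=ctrl.snapshot('side'); save(s,'side7'); marks(s,['lip','hinge','blade_tip'])
E
```

```text
tool_pos: [0.5165, -0.1455, 0.3617]
orientation: [180.0, -0.1, 177.2]
force: [-1.9, 0.2, -1.2]
opening: 0.0302
gripper_force: 30.0
[257.42073083 318.13009828] [243.20089719 179.6712989 ]
[ 0.71418058 -0.0802737   0.34      ]
[ 0.77390972 -0.01854091  0.4       ]
[0.83363886 0.04319188 0.46      ]
lip 0.5 [ 0.5886 -0.1456  0.2061] [276. 155.]
hinge 0.5 [ 0.7241 -0.1565  0.069 ] [242. 182.]
blade_tip 0.86 [ 0.5029 -0.5131  0.0097] [350. 163.]
```

View pics/side7.png

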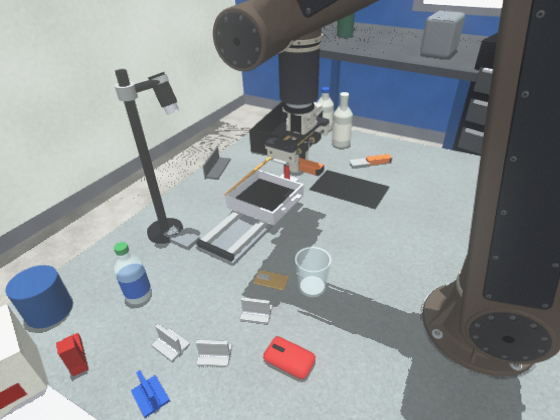

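```bash

python3 -m inch '[0.9,-11,0,-10,0,0,0, 0.9,-23,0,-19.5,0,0,0, 0.9,-37,0,-26,0,0,0, 0.9,-52,0,-29,0,0,0, 0.9,-67.6,0,-29,0,0,0]' |sed -n '2,6p'
python3 - <<'E'
from h import *
a=ctrl.snapshot('scene'); b=ctrl.snapshot('side')
oa,da=ray(a,(230,172)); ob,db=ray(b,(165,97))
t=np.linalg.lstsq(np.c_[da,-db],ob-oa,rcond=None)[0]; print(oa+da*t[0],ob+db*t[1])
marks(b,['lip','hinge']); marks(a,['lip','hinge','blade_tip'])
E
```

```text
tool_pos: [0.5841, -0.1488, 0.3904]
orientation: [180.0, -0.1, 177.2]
force: [-1.1, -0.3, -0.1]
opening: 0.0298
gripper_force: 30.0
[ 0.78617172 -0.00586757  0.4123176 ] [0.79175872 0.01355812 0.38676912]
lip 0.74 [ 0.6575 -0.148   0.2487] [254. 135.]
hinge 0.6 [ 0.7266 -0.1533  0.0689] [240. 183.]
lip 0.67 [ 0.6531 -0.1546  0.2423] [228. 181.]
blade_tip 0.73 [ 0.5034 -0.5154  0.0129] [191. 178.]
```

```bash

python3 -m inch '[0.9,-15,0,2,0,0,0, 0.9,-30,0,7,0,0,0, 0.9,-43,0,14.5,0,0,0, 0.9,-55,0,22,0,0,0, 0.9,-66,0,26.5,0,0,0]' |sed -n '2,6p'
python3 -m inch '[0.9,-10,0,5.5,0,0,0, 0.9,-20,0,10.5,0,0,0, 0.9,-29,0,15.5,0,0,0, 0.9,-38,0,20.5,0,0,0, 0.9,-46,0,26,0,0,0]' |sed -n '2,6p'
python3 - <<'E'
from h import *
st();b=ctrl.snapshot('side'); marks(b,['lip','hinge','blade_grip']); save(b,'side8');a=ctrl.snapshot('scene');marks(a,['lip','hinge','blade_tip'])
x=cv2.resize(b['frame'][100:260,140:380,::-1],None,fx=2,fy=2,interpolation=3); y=cv2.resize(a['frame'][100:260,140:380,::-1],None,fx=2,fy=2,interpolation=3); cv2.imwrite('pics/c8.png',cv2.resize(np.hstack([x,y]),(800,267)))
E
```

```text
tool_pos: [0.6513, -0.152, 0.3624]
orientation: [-180.0, -0.1, 177.2]
force: [-2.0, 0.3, -1.1]
opening: 0.03
gripper_force: 30.0
tool_pos: [0.6972, -0.1542, 0.338]
orientation: [-180.0, 0.0, 177.2]
force: [-1.6, -0.5, 0.9]
opening: 0.0298
gripper_force: 30.0
t 22.2 grasp [ 0.6973 -0.1542  0.1787] rpy [-180.     0.   177.2] F [-1.6 -0.5  0.9] open 29.8 gf 30.0 j [  3.  27.   1.   0. -65. -96.]
lip 0.98 [ 0.8157 -0.1575  0.2355] [211. 127.]
hinge 0.98 [ 0.7231 -0.1532  0.0679] [241. 183.]
blade_grip 0.84 [ 0.6977 -0.153   0.1736] [245. 155.]
lip 0.5 [ 0.8196 -0.1619  0.2297] [184. 216.]
hinge 0.62 [ 0.7782 -0.1609  0.168 ] [199. 225.]
blade_tip 0.81 [ 0.7782 -0.1595  0.1705] [199. 224.]
```

View pics/c8.png

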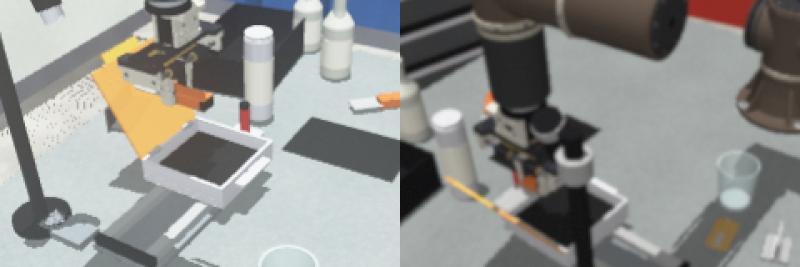

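```bash

python3 -m inch '[0.9,40,0,0,0,0,0, 0.9,80,0,0,0,0,0, 0.9,130,0,0,0,0,0, 0.9,180,0,0,0,0,0, 0.9,230,0,0,0,0,0]' |sed -n '2,6p'
python3 -m inch '[0.9,40,-40,10,0,0,0, 0.9,42,-90,20,0,0,0, 0.9,42,-140,30,0,0,0, 0.9,42,-190,40,0,0,0, 0.9,42,-230,50,0,0,0]' |sed -n '2,6p'
python3 - <<'E'
from h import *
st();print(to([.421,-.3877,.0245],-170.4))
b=ctrl.snapshot('side'); marks(b,['lip','blade_grip','blade_tip','mat','hinge'],2)
E
```

```text
tool_pos: [0.4645, -0.1431, 0.3384]
orientation: [180.0, 0.1, 177.2]
force: [0.6, 0.5, -0.3]
opening: 0.0296
gripper_force: 30.0
tool_pos: [0.4132, -0.3727, 0.2891]
orientation: [-179.9, 0.1, 177.3]
force: [2.4, 0.2, 0.2]
opening: 0.0294
gripper_force: 30.0
t 23.6 grasp [ 0.4136 -0.3729  0.1298] rpy [-1.799e+02  1.000e-01  1.773e+02] F [2.4 0.2 0.2] open 29.4 gf 30.0 j [-22.  15. -23.   0. -51. -71.]
(array([ -8.3, -14.5, 105.3]), array([ -0.08,   0.14, -12.33]))
lip 0.91 [ 0.8169 -0.161   0.2317] [211. 127.]
lip 0.7 [ 0.435  -0.3757  0.1079] [356. 161.]
blade_grip 0.67 [ 0.4145 -0.3742  0.1194] [363. 159.]
blade_grip 0.43 [ 0.4361 -0.5728  0.0099] [373. 160.]
blade_tip 0.58 [ 0.4951 -0.3761  0.1225] [339. 153.]
blade_tip 0.47 [ 0.5014 -0.5141  0.0096] [350. 163.]
mat 0.72 [ 0.4458 -0.3704 -0.0024] [350. 190.]
hinge 0.93 [ 0.727  -0.1562  0.0703] [241. 182.]
```

```bash

python3 -m inch '[0.9,-8,-14,30,0,0,-7, 0.9,-8,-14,65,0,0,-12.3, 0.9,-8,-14,85,0,0,-12.3, 0.9,-8,-14,98,0,0,-12.3, 0.9,-8,-14,98,0,0,-12.3]' |sed -n '2,6p'
python3 -m inch '[0.9,0,0,3,0,0,0, 0.9,0,0,6,0,0,0, 0.9,0,0,7,0,0,0, 0.9,0,0,7,0,0,0]' 
python3 - <<'E'
from h import *
st()
E
```

```text
tool_pos: [0.4209, -0.384, 0.1893]
orientation: [179.9, -0.1, -170.4]
force: [-0.4, -0.2, -0.9]
opening: 0.0298
gripper_force: 30.0
clock: 24.8
tool_pos: [0.4209, -0.3852, 0.1837]
orientation: [-180.0, 0.0, -170.5]
force: [0.3, 0.3, -1.1]
opening: 0.0297
gripper_force: 30.0
t 24.8 grasp [ 0.4211 -0.3852  0.0244] rpy [-180.     0.  -170.5] F [ 0.3  0.3 -1.1] open 29.7 gf 30.0 j [-23.  24. -27.   0. -38. -58.]
```

```bash

python3 -m inch '[0.9,0,0,1,0,0,0, 0.9,0,0,1,0,0,0, 0.35,0,0,1,0,0,0, 0.35,0,0,1,0,0,0, 0.35,0,0,1,0,0,0]' |sed -n '2,6p'
python3 -m inch '[0.35,0,0,-20,0,0,0, 0.35,0,0,-60,0,0,0, 0.35,0,0,-100,0,0,0, 0.35,0,0,-150,0,0,0, 0.35,0,0,-200,0,0,0]' |sed -n '2,6p'
python3 - <<'E'
from h import *
st();print(to([.445,.2,.2],180))
for n in ['side','scene','wrist']:
    b=ctrl.snapshot(n); save(b,n+'9'); marks(b,['blade_grip','blade_tip'],2)
    for q in ctrl.mark_of(b,'coupon0_mid')[:6]+ctrl.recognise(b,'coupon0_mid')[:6]: print(n,round(q['p'],2),np.round(q['location'],3),proj(b,q['location']).round())
b=cv2.imread('pics/side9.png')
x=cv2.resize(b[140:420,120:500],(760,560),interpolation=3);cv2.imwrite('pics/c9.png',x)
E
```

```text
tool_pos: [0.4208, -0.3852, 0.1821]
orientation: [180.0, -0.0, -170.5]
force: [-0.3, 0.4, -0.3]
opening: 0.0483
gripper_force: 0.0
tool_pos: [0.4204, -0.3849, 0.3839]
orientation: [180.0, -0.0, -170.5]
force: [-0.1, -0.2, 0.1]
opening: 0.057
gripper_force: 0.0
t 25.8 grasp [ 0.4203 -0.3849  0.2246] rpy [ 180.    -0.  -170.5] F [-0.1 -0.2  0.1] open 57.0 gf 0.0 j [-23.  12. -15.  -0. -64. -58.]
(array([-121. ,  572.8,   24.7]), array([ 0.02, -0.04,  9.52]))
blade_grip 0.95 [ 0.4229 -0.3847  0.0174] [358. 185.]
blade_grip 0.82 [ 0.4347 -0.5736  0.0102] [374. 160.]
blade_tip 0.89 [ 0.5002 -0.5084  0.0104] [350. 164.]
blade_tip 0.8 [ 0.5021 -0.3718  0.0146] [334. 181.]
side 0.92 [0.444 0.201 0.027] [257. 306.]
side 0.19 [ 0.451 -0.373 -0.002] [348. 189.]
side 0.87 [0.441 0.212 0.02 ] [256. 312.]
blade_grip 0.55 [ 0.4177 -0.3845  0.0146] [231. 178.]
blade_grip 0.53 [ 0.4364 -0.5704  0.0118] [194. 165.]
blade_tip 0.69 [ 0.5049 -0.5197  0.0122] [190. 178.]
blade_tip 0.38 [ 0.5019 -0.3699  0.0152] [219. 190.]
scene 0.87 [0.447 0.198 0.024] [365. 244.]
scene 0.5 [0.453 0.2   0.01 ] [364. 248.]
scene 0.16 [ 0.68  -0.385  0.12 ] [175. 192.]
blade_grip 0.75 [ 0.4171 -0.3846  0.0175] [274. 179.]
blade_grip 0.55 [ 0.4319 -0.5681  0.0077] [ 86. 161.]
blade_tip 0.66 [ 0.4999 -0.5105  0.0118] [139. 237.]
```

View pics/c9.png

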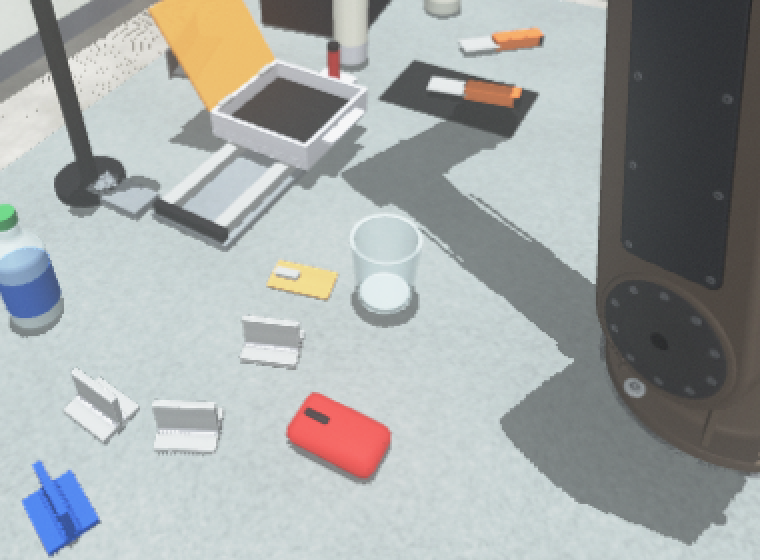

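```bash

python3 -m inch '[0.35,-60,50,0,0,0,6, 0.35,-60,100,0,0,0,9.5, 0.35,-60,150,0,0,0,9.5, 0.35,-60,200,0,0,0,9.5, 0.35,-80,250,0,0,0,9.5]' |sed -n '2p'
python3 -m inch '[0.35,10,50,0,0,0,0, 0.35,10,100,0,0,0,0, 0.35,10,150,0,0,0,0, 0.35,10,200,0,0,0,0, 0.35,10,250,0,0,0,0]' |sed -n '2p'
python3 -m inch '[0.35,30,50,0,0,0,0, 0.35,30,70,0,0,0,0, 0.35,30,70,0,0,0,0]' |sed -n '2p'
python3 - <<'E'
from h import *
st()
for n in ['wrist','side','scene']:
    b=ctrl.snapshot(n); save(b,n+'10')
    for i in range(4):
      for q in ctrl.mark_of(b,f'coupon{i}_mid')[:4]: 
        if q['p']>.25:print(n,i,round(q['p'],2),np.round(q['location'],3),proj(b,q['location']).round())
E
```

```text
tool_pos: [0.4543, -0.1471, 0.3822]
tool_pos: [0.4449, 0.1024, 0.3827]
tool_pos: [0.4149, 0.1732, 0.3824]
t 27.85 grasp [0.415  0.1733 0.2231] rpy [ 180.     0.  -179.7] F [ 0.3 -0.5  0.5] open 57.1 gf 0.0 j [  48.   -0.  -28.    0.  -62. -138.]
wrist 0 0.69 [0.444 0.204 0.023] [305. 212.]
wrist 1 0.57 [0.442 0.204 0.022] [304. 211.]
wrist 2 0.76 [0.521 0.462 0.026] [554. 286.]
wrist 3 0.94 [0.464 0.334 0.026] [437. 233.]
side 0 0.6 [0.445 0.201 0.024] [257. 307.]
side 0 0.3 [0.727 0.288 0.003] [139. 295.]
side 2 0.96 [0.521 0.462 0.025] [147. 391.]
side 2 0.6 [0.564 0.357 0.027] [169. 338.]
side 3 0.74 [0.466 0.334 0.025] [213. 349.]
side 3 0.57 [ 0.639 -0.079 -0.   ] [253. 221.]
scene 0 0.5 [0.444 0.201 0.023] [366. 244.]
scene 2 0.69 [0.521 0.458 0.022] [437. 299.]
scene 2 0.57 [0.565 0.36  0.025] [398. 294.]
scene 3 0.7 [0.321 0.268 0.   ] [401. 235.]
scene 3 0.53 [0.469 0.337 0.022] [404. 268.]
scene 3 0.51 [ 0.632 -0.276  0.089] [210. 203.]
```

View pics/wrist10.png

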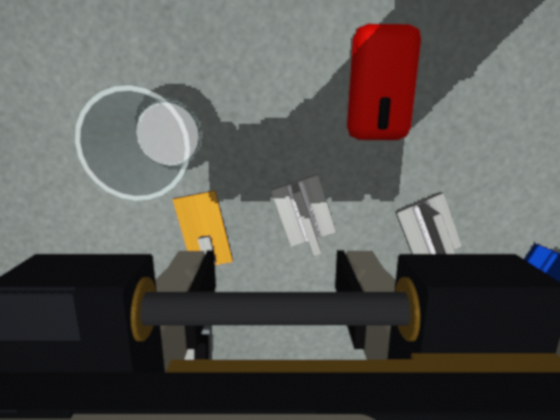

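```bash
cat >> h.py <<'E'
from scipy.optimize import minimize
def box(x0,x1,y0,y1,z0,z1): return np.array([[x,y,z] for x in(x0,x1) for y in(y0,y1) for z in(z0,z1)])
PARTS=[box(-.032,.032,-.025,.025,-.024,-.016),box(-.032,.032,-.004,.004,-.016,.024)]
def tmask(s,x,y,yaw,z=.024):
    m=np.zeros((420,560),np.uint8); r=R.from_euler('z',yaw,degrees=True)
    for B in PARTS:
        p=np.array([proj(s,q) for q in r.apply(B)+[x,y,z]]); cv2.fillConvexPoly(m,cv2.convexHull((p*16).astype(np.int32)),1,shift=4)
    return m>0
def fit(views,name,xy,z=.024):
    """views: snapshots; fits x,y,yaw of the coupon near xy"""
    M=[]
    for s in views:
        best=None
        for q in ctrl.trace(s,name):
            pt=np.argwhere(q['pixels']).mean(0)[::-1]; d=np.linalg.norm(pt-proj(s,[*xy,z]))
            if d<25 and (best is None or d<best[0]): best=(d,q['pixels'])
        if best is not None and not (best[1][:, [0,-1]].any() or best[1][[0,-1]].any()): M.append((s,best[1]))
    def c(v):
        e=0
        for s,m in M:
            t=tmask(s,v[0]/1000,v[1]/1000,v[2],z); e+=1-(t&m).sum()/(t|m).sum()
        return e/max(len(M),1)
    b=min((minimize(c,[xy[0]*1000,xy[1]*1000,a],method='Nelder-Mead',options=dict(initial_simplex=[[xy[0]*1000,xy[1]*1000,a],[xy[0]*1000+4,xy[1]*1000,a],[xy[0]*1000,xy[1]*1000+4,a],[xy[0]*1000,xy[1]*1000,a+10]],maxiter=80)) for a in range(-90,90,15)),key=lambda r:r.fun)
    print(name,'views',len(M),'cost',round(b.fun,3),'xy,yaw',b.x.round(1)); return b.x
E
python3 - <<'E'
from h import *
v=[ctrl.snapshot(n) for n in ('wrist','side','scene')]
a=fit(v,'coupon0_mid',(.444,.202)); fit(v,'coupon3_mid',(.466,.335)); fit(v,'coupon2_mid',(.5645,.3585))
st(); print(to([a[0]/1000,a[1]/1000,.037],a[2]+180))
E
```

```text
coupon0_mid views 3 cost 0.118 xy,yaw [448.3 204.5  18.7]
coupon3_mid views 3 cost 0.122 xy,yaw [467.  334.4  25.3]
coupon2_mid views 2 cost 0.124 xy,yaw [563.3 358.1  -5.5]
t 29.2 grasp [0.4155 0.1704 0.2229] rpy [-180.   -0. -180.] F [-0.3  0.7  0.6] open 57.1 gf 0.0 j [  48.   -0.  -28.    0.  -62. -138.]
(array([-32.8,  34.1, 185.9]), array([ -0.  ,  -0.  , -18.67]))
```

```bash

python3 -m inch '[0.5,-32,33,40,0,0,-8, 0.5,-32,33,80,0,0,-16, 0.5,-32,33,110,0,0,-18.7, 0.5,-32,33,125,0,0,-18.7, 0.5,-32,33,125,0,0,-18.7]' |sed -n '2p'
python3 -m inch '[0.5,0,0,25,0,0,0, 0.5,0,0,45,0,0,0, 0.5,0,0,60,0,0,0, 0.5,0,0,60,0,0,0, 0.95,0,0,60,0,0,0]' |sed -n '2,4p'
python3 -m inch '[0.95,0,0,0,0,0,0, 0.95,0,0,0,0,0,0, 0.95,0,0,0,0,0,0]'
python3 -m inch '[0.95,0,0,-30,0,0,0, 0.95,0,0,-80,0,0,0, 0.95,0,0,-130,0,0,0, 0.95,0,0,-130,0,0,0]'
python3 - <<'E'
from h import *
st()
v=[ctrl.snapshot(n) for n in ('side','scene')]
for s in v: marks(s,['coupon0_mid','bed','post','lip'],2)
E
```

```text
tool_pos: [0.4469, 0.2028, 0.2548]
tool_pos: [0.4479, 0.2038, 0.1982]
orientation: [180.0, 0.1, -161.3]
force: [-0.6, -0.0, -1.0]
clock: 30.5
tool_pos: [0.4476, 0.2035, 0.1979]
orientation: [180.0, 0.1, -161.3]
force: [-0.6, 0.4, 0.0]
opening: 0.0174
gripper_force: 0.0
clock: 30.9
tool_pos: [0.4491, 0.2046, 0.3344]
orientation: [179.8, 0.7, -161.2]
force: [-0.3, 1.3, 0.2]
opening: 0.0042
gripper_force: 0.0
t 30.9 grasp [0.4506 0.2058 0.1751] rpy [ 179.8    0.7 -161.2] F [-0.3  1.3  0.2] open 4.2 gf 0.0 j [  47.    7.  -28.    0.  -55. -119.]
coupon0_mid 0.81 [0.4448 0.2018 0.0243] [257. 307.]
lip 0.84 [ 0.8151 -0.1586  0.2343] [211. 127.]
coupon0_mid 0.73 [0.4445 0.1997 0.0254] [366. 243.]
coupon0_mid 0.5 [ 6.687e-01 -4.042e-01  2.000e-04] [180. 214.]
bed 0.72 [ 0.6398 -0.1528  0.0436] [238. 230.]
bed 0.63 [ 0.3715  0.0672 -0.0009] [340. 220.]
post 0.64 [ 0.6318 -0.276   0.0903] [210. 203.]
lip 0.49 [ 0.8164 -0.1604  0.2347] [185. 214.]
```

```bash

python3 -m inch '[0.5,0,0,0,0,0,0, 0.5,0,0,0,0,0,0, 0.5,0,0,45,0,0,0, 0.5,0,0,90,0,0,0, 0.5,0,0,115,0,0,0]' |sed -n '2p;5p'
python3 -m inch '[0.5,0,0,15,0,0,0, 0.5,0,0,18,0,0,0, 0.95,0,0,18,0,0,0, 0.95,0,0,18,0,0,0, 0.95,0,0,18,0,0,0]'|sed -n '2p;5p'
python3 -m inch '[0.95,0,0,0,0,0,0, 0.95,0,0,0,0,0,0, 0.95,0,0,0,0,0,0, 0.95,0,0,0,0,0,0, 0.95,0,0,0,0,0,0]'
```

```text
tool_pos: [0.4466, 0.2025, 0.2095]
opening: 0.0386
tool_pos: [0.4478, 0.2037, 0.1952]
opening: 0.0254
clock: 32.9
tool_pos: [0.4476, 0.2034, 0.1947]
orientation: [180.0, 0.0, -161.3]
force: [-1.2, -0.7, 5.7]
opening: 0.0078
gripper_force: 30.0
```

```bash

python3 -m inch '[0.95,0,0,-20,0,0,0, 0.95,0,0,-60,0,0,0, 0.95,0,0,-105,0,0,8, 0.95,0,0,-105,0,0,16, 0.95,0,0,-105,0,0,21.5]'|sed -n '2p;5p'
python3 - <<'E'
from h import *
st(); print(to([.68,-.113,.14],177.2))
E
```

```text
tool_pos: [0.4473, 0.2033, 0.3004]
opening: 0.0081
t 33.4 grasp [0.4475 0.2037 0.1411] rpy [1.799e+02 1.000e-01 1.769e+02] F [-0.6 -1.7 -4. ] open 8.1 gf 30.0 j [  47.    9.  -30.   -0.  -51. -140.]
(array([-249.5, -303.2,    0.7]), array([ 0.14,  0.08, -0.31]))
```

```bash

python3 -m inch '[0.95,-31,-39,0,0,0,0, 0.95,-63,-78,0,0,0,0, 0.95,-94,-117,0,0,0,0, 0.95,-125,-154,0,0,0,0, 0.95,-156,-190,0,0,0,0]'|sed -n '2p;5p'
python3 -m inch '[0.95,-31,-38,0,0,0,0, 0.95,-63,-76,0,0,0,0, 0.95,-94,-113,0,0,0,0, 0.95,-94,-113,0,0,0,0, 0.95,-94,-113,0,0,0,0]'|sed -n '2p;5p'
python3 - <<'E'
from h import *
st(); print(to([.68,-.113,.081],177.2))
v=[ctrl.snapshot(n) for n in ('side','scene','wrist')]
for s in v: marks(s,['coupon0_mid','bed'],2)
save(v[2],'w12')
E
```

```text
tool_pos: [0.5945, 0.0042, 0.2984]
opening: 0.0075
tool_pos: [0.6822, -0.1127, 0.2971]
opening: 0.0081
t 34.4 grasp [ 0.6817 -0.1127  0.1378] rpy [180.   -0.2 177.1] F [-0.8  0.8 -4.2] open 8.1 gf 30.0 j [   7.   27.   -5.   -0.  -59. -100.]
(array([ 2. , -0.4, 56.8]), array([ 0.01, -0.19, -0.14]))
coupon0_mid 0.6 [ 0.6806 -0.115   0.1299] [244. 175.]
bed 0.72 [ 0.6332 -0.1508  0.0461] [266. 197.]
bed 0.45 [ 0.7236 -0.1549  0.0679] [242. 183.]
coupon0_mid 0.73 [ 0.7226 -0.1536  0.0768] [219. 237.]
coupon0_mid 0.57 [ 0.6777 -0.1156  0.1275] [237. 221.]
bed 0.98 [ 0.64   -0.1512  0.0439] [239. 230.]
bed 0.69 [ 0.5379 -0.1478  0.0715] [259. 206.]
coupon0_mid 0.87 [ 0.677  -0.1102  0.1266] [273. 264.]
bed 0.96 [ 0.6345 -0.1482  0.0475] [210. 151.]
```

View pics/w12.png

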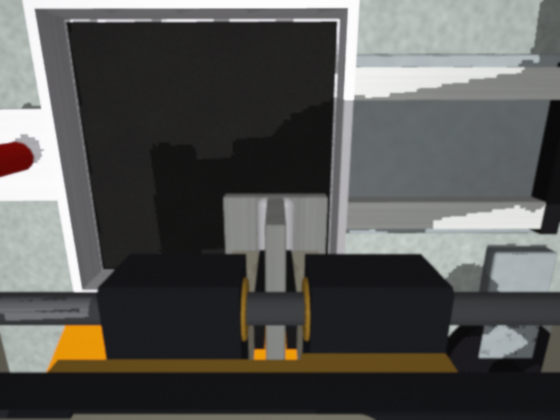

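```bash
python3 - <<'E'
from h import *
s=ctrl.snapshot('wrist')
for p,z in [((71,23),.044),((336,21),.044),((330,245),.044),((104,268),.044),((347,12),.072),((36,12),.072)]: print(p,onz(s,p,z).round(4))
E
```

```text
(71, 23) [ 0.5578 -0.223   0.044 ]
(336, 21) [ 0.564  -0.0679  0.044 ]
(330, 245) [ 0.7049 -0.072   0.044 ]
(104, 268) [ 0.7148 -0.232   0.044 ]
(347, 12) [ 0.5652 -0.0668  0.072 ]
(36, 12) [ 0.5577 -0.2259  0.072 ]
```

```bash

python3 -m inch '[0.95,1,0,20,0,0,0, 0.95,1,0,40,0,0,0, 0.95,1,0,50,0,0,0, 0.95,1,0,54,0,0,0, 0.95,1,0,57,0,0,0]'|sed -n '2p;4,5p'
python3 -m inch '[0.95,0,0,1,0,0,0, 0.95,0,0,2,0,0,0, 0.95,0,0,2,0,0,0]'|sed -n '2p;4,5p'
```

```text
tool_pos: [0.6818, -0.1113, 0.2423]
force: [0.5, -0.3, -3.4]
opening: 0.0078
tool_pos: [0.6817, -0.1113, 0.2407]
force: [0.0, 1.3, -4.3]
opening: 0.0077
```

```bash

python3 -m inch '[0.95,0,0,1,0,0,0, 0.95,0,0,2,0,0,0, 0.95,0,0,2,0,0,0]'|sed -n '2p;4,5p'
python3 -m inch '[0.76,0,0,0,0,0,0, 0.76,0,0,0,0,0,0, 0.76,0,0,0,0,0,0, 0.76,0,0,-20,0,0,0, 0.76,0,0,-60,0,0,0]'|sed -n '2p;4,5p'
python3 - <<'E'
from h import *
st(); print(to([.5,.27,.16],177))
v=[ctrl.snapshot(n) for n in ('side','scene','wrist')]
for s in v: marks(s,['coupon0_mid'],1)
a=fit(v[:2],'coupon3_mid',(.466,.335)); fit(v[:2],'coupon2_mid',(.5645,.3585))
E
```

```text
tool_pos: [0.6816, -0.1113, 0.2388]
force: [-2.2, 0.4, 0.9]
opening: 0.0079
tool_pos: [0.6805, -0.1113, 0.2952]
force: [2.2, -0.3, 0.0]
opening: 0.021
t 36.5 grasp [ 0.6794 -0.1113  0.1359] rpy [-180.    -0.4  177.2] F [ 2.2 -0.3  0. ] open 21.0 gf 0.0 j [   7.   26.   -5.   -0.  -59. -100.]
(array([199. , 372. , -22.9]), array([-0.02, -0.38,  0.2 ]))
coupon0_mid 0.87 [ 0.6806 -0.111   0.072 ] [245. 193.]
coupon0_mid 0.55 [ 0.6758 -0.1113  0.0656] [240. 237.]
coupon3_mid views 2 cost 0.134 xy,yaw [466.7 332.8  21.7]
coupon2_mid views 2 cost 0.174 xy,yaw [563.5 358.9  -4.7]
```

```bash

python3 -m inch '[0.5,19,40,0,0,0,0, 0.5,40,85,0,0,0,0, 0.5,60,130,0,0,0,0, 0.5,80,175,0,0,0,0, 0.5,100,220,0,0,0,0]'|sed -n '2p;5p'
python3 -m inch '[0.5,20,40,-5,0,0,-8, 0.5,40,80,-10,0,0,-16, 0.5,60,120,-20,0,0,-24, 0.5,80,160,-20,0,0,-26, 0.5,100,200,-20,0,0,-26]'|sed -n '2p;5p'
python3 - <<'E'
from h import *
v=[ctrl.snapshot(n) for n in ('side','scene','wrist')]
a=fit(v,'coupon3_mid',(.466,.334))
st(); print(to([a[0]/1000,a[1]/1000,.08],a[2]+180),to([a[0]/1000,a[1]/1000,.036],a[2]+180))
E
```

```text
tool_pos: [0.5913, 0.1148, 0.2978]
opening: 0.0437
tool_pos: [0.5011, 0.3195, 0.3183]
opening: 0.0435
coupon3_mid views 2 cost 0.104 xy,yaw [466.8 335.2  24.3]
t 38.3 grasp [0.5021 0.3172 0.1584] rpy [-180.    -0.  -156.8] F [ 0.5 -0.4  0.5] open 43.9 gf 0.0 j [  51.   17.  -17.    0.  -56. -118.]
(array([25.4, 30.4, 78.4]), array([-0.03, -0.05, -1.05])) (array([ 25.4,  30.4, 122.4]), array([-0.03, -0.05, -1.05]))
```

```bash

python3 -m inch '[0.5,25,30,30,0,0,-1, 0.5,25,30,60,0,0,-1, 0.5,25,30,85,0,0,-1, 0.5,25,30,110,0,0,-1, 0.5,25,30,122,0,0,-1]'|sed -n '2p;5p'
python3 -m inch '[0.5,0,0,0,0,0,0, 0.95,0,0,0,0,0,0, 0.95,0,0,0,0,0,0, 0.95,0,0,0,0,0,0, 0.95,0,0,0,0,0,0]'|sed -n '2p;5p'
python3 -m inch '[0.95,0,0,0,0,0,0, 0.95,0,0,0,0,0,0, 0.95,0,0,0,0,0,0, 0.95,0,0,0,0,0,0]'
python3 -m inch '[0.95,0,0,-20,0,0,0, 0.95,0,0,-60,0,0,0, 0.95,0,0,-105,0,0,8, 0.95,0,0,-105,0,0,16, 0.95,0,0,-105,0,0,24]'
python3 - <<'E'
from h import *
st(); print(to([.677,-.192,.14],177.2))
E
```

```text
tool_pos: [0.4674, 0.3338, 0.194]
opening: 0.0439
tool_pos: [0.4674, 0.3357, 0.197]
opening: 0.0178
clock: 39.7
tool_pos: [0.4673, 0.3356, 0.1967]
orientation: [-180.0, 0.0, -155.8]
force: [-0.5, -1.5, 6.3]
opening: 0.0078
gripper_force: 30.0
clock: 40.2
tool_pos: [0.4671, 0.3357, 0.3024]
orientation: [179.9, 0.1, 179.9]
force: [-0.2, 0.0, -4.2]
opening: 0.0079
gripper_force: 30.0
t 40.2 grasp [0.4673 0.3361 0.1431] rpy [1.799e+02 1.000e-01 1.799e+02] F [-0.2  0.  -4.2] open 7.9 gf 30.0 j [  55.   16.  -20.   -0.  -54. -145.]
(array([-211. , -527.3,    2. ]), array([0.14, 0.06, 2.68]))
```

```bash

python3 -m inch '[0.95,-20,-44,-6,0,0,2.6, 0.95,-36,-88,-6,0,0,2.6, 0.95,-53,-132,-6,0,0,2.6, 0.95,-70,-176,-6,0,0,2.6, 0.95,-87,-220,-6,0,0,2.6]'|sed -n '2p;5p'
python3 -m inch '[0.95,-10,-44,0,0,0,0, 0.95,-20,-88,0,0,0,0, 0.95,-30,-132,0,0,0,0, 0.95,-50,-176,0,0,0,0, 0.95,-80,-220,0,0,0,0]'|sed -n '2,3p;5p'
python3 - <<'E'
from h import *
st(); print(to([.677,-.192,.14],177.2))
E
```

```text
tool_pos: [0.5551, 0.1142, 0.3066]
opening: 0.0078
tool_pos: [0.6236, -0.1063, 0.3068]
orientation: [180.0, -0.1, 177.6]
opening: 0.0082
t 41.2 grasp [ 0.6234 -0.1062  0.1475] rpy [ 1.800e+02 -1.000e-01  1.776e+02] F [ 1.6  0.7 -2. ] open 8.2 gf 30.0 j [   8.   21.  -12.   -0.  -57. -100.]
(array([-56.9, -83.4,   7.3]), array([ 0.03, -0.07,  0.42]))
```

```bash

python3 -m inch '[0.95,-20,-40,0,0,0,0.4, 0.95,-45,-70,0,0,0,0.4, 0.95,-54,-81,0,0,0,0.4, 0.95,-54,-81,0,0,0,0.4]'|sed -n '2p;5p'
python3 - <<'E'
from h import *
st(); print(to([.677,-.192,.0835],177.2))
v=[ctrl.snapshot(n) for n in ('side','scene','wrist')]
for s in v: marks(s,['coupon0_mid'],2)
E
```

```text
tool_pos: [0.6752, -0.1893, 0.3053]
opening: 0.0079
t 41.6 grasp [ 0.6749 -0.1893  0.146 ] rpy [ 1.800e+02 -1.000e-01  1.771e+02] F [-0.5  1.8 -3.2] open 7.9 gf 30.0 j [  0.  27.  -3.  -0. -60. -93.]
(array([-2.1, -2.6, 62.5]), array([ 0.01, -0.12, -0.12]))
coupon0_mid 0.71 [0.5602 0.3581 0.0237] [170. 340.]
coupon0_mid 0.68 [ 0.6805 -0.1125  0.0693] [246. 193.]
coupon0_mid 0.74 [ 0.6778 -0.1132  0.0701] [239. 236.]
coupon0_mid 0.88 [ 0.6782 -0.1083  0.064 ] [396. 224.]
```

```bash

python3 -m inch '[0.95,-2,-2,20,0,0,0, 0.95,-2,-2,40,0,0,0, 0.95,-2,-2,55,0,0,0, 0.95,-2,-2,61,0,0,0, 0.95,-2,-2,63,0,0,0]'|sed -n '2p;4,5p'
python3 -m inch '[0.95,0,0,1,0,0,0, 0.95,0,0,2,0,0,0, 0.95,0,0,2,0,0,0]'|sed -n '2p;4,5p'
```

```text
tool_pos: [0.6766, -0.1893, 0.2436]
force: [0.6, -0.3, -2.2]
opening: 0.0078
tool_pos: [0.6769, -0.1898, 0.2429]
force: [0.3, -0.2, -3.2]
opening: 0.0081
```

```bash

python3 -m inch '[0.95,0,0,1,0,0,0, 0.95,0,0,2,0,0,0, 0.95,0,0,2,0,0,0]'|sed -n '2p;4,5p'
python3 -m inch '[0.76,0,0,0,0,0,0, 0.76,0,0,0,0,0,0, 0.76,0,0,0,0,0,0, 0.76,0,0,-20,0,0,0, 0.76,0,0,-60,0,0,0]'|sed -n '2p;4,5p'
python3 - <<'E'
from h import *
st(); print(to([.56,.30,.16],177))
v=[ctrl.snapshot(n) for n in ('side','scene','wrist')]
for s in v: marks(s,['coupon0_mid'],3)
fit(v[:2],'coupon2_mid',(.562,.3585))
E
```

```text
tool_pos: [0.6769, -0.1897, 0.2407]
force: [-2.1, 0.8, -0.6]
opening: 0.0078
tool_pos: [0.6757, -0.1895, 0.2971]
force: [1.1, -0.5, 0.2]
opening: 0.021
t 43.5 grasp [ 0.6746 -0.1894  0.1378] rpy [180.   -0.4 177.2] F [ 1.1 -0.5  0.2] open 21.0 gf 0.0 j [  0.  27.  -3.  -0. -60. -93.]
(array([139.6, 483.3, -21. ]), array([ 0.03, -0.4 ,  0.2 ]))
coupon0_mid 0.75 [ 0.6782 -0.1109  0.0726] [246. 193.]
coupon0_mid 0.71 [ 0.6797 -0.1128  0.0692] [239. 236.]
coupon0_mid 0.63 [ 0.6739 -0.113   0.0643] [394. 208.]
coupon2_mid views 2 cost 0.094 xy,yaw [563.1 358.1  -6.4]
```

```bash

python3 -m inch '[0.5,25,40,-10,0,0,0, 0.5,50,82,-20,0,0,0, 0.5,75,126,-20,0,0,0, 0.5,100,168,-20,0,0,0, 0.5,120,212,-20,0,0,0]'|sed -n '2p;5p'
python3 -m inch '[0.5,10,46,0,0,0,0, 0.5,18,92,0,0,0,0, 0.5,20,140,0,0,0,0, 0.5,20,188,0,0,0,0, 0.5,20,235,0,0,0,3]'|sed -n '2p;5p'
python3 -m inch '[0.5,0,30,0,0,0,0, 0.5,0,30,0,0,0,0]'|sed -n '2p;5p'
python3 - <<'E'
from h import *
v=[ctrl.snapshot(n) for n in ('side','scene','wrist')]
a=fit(v,'coupon2_mid',(.563,.358))
st(); print(to([a[0]/1000,a[1]/1000,.036],a[2]+180))
E
```

```text
tool_pos: [0.5655, 0.0291, 0.3196]
opening: 0.0436
tool_pos: [0.558, 0.2655, 0.3196]
opening: 0.0437
tool_pos: [0.5615, 0.2972, 0.3188]
opening: 0.0438
coupon2_mid views 2 cost 0.123 xy,yaw [563.6 359.4  -3.6]
t 45.4 grasp [0.5615 0.2923 0.1608] rpy [-180.    -0.   174.2] F [ 0.3 -0.1  0.6] open 43.8 gf 0.0 j [  45.   20.  -11.   -0.  -58. -141.]
(array([  4.7,  67. , 124.7]), array([-0.02, -0.02, -2.23]))
```

```bash

python3 -m inch '[0.5,4,40,0,0,0,-0.8, 0.5,4,66,20,0,0,-0.8, 0.5,4,66,60,0,0,-0.8, 0.5,4,66,100,0,0,-0.8, 0.5,4,66,124,0,0,-0.8]'|sed -n '2p;5p'
python3 -m inch '[0.5,0,0,0,0,0,0, 0.95,0,0,0,0,0,0, 0.95,0,0,0,0,0,0, 0.95,0,0,0,0,0,0, 0.95,0,0,0,0,0,0]'|sed -n '2p;5p'
python3 -m inch '[0.95,0,0,0,0,0,0, 0.95,0,0,0,0,0,0, 0.95,0,0,0,0,0,0, 0.95,0,0,0,0,0,0]'
python3 -m inch '[0.95,0,0,-20,0,0,0, 0.95,0,0,-60,0,0,0, 0.95,0,0,-110,0,0,-1, 0.95,0,0,-110,0,0,-2, 0.95,0,0,-110,0,0,-2]'
python3 - <<'E'
from h import *
st(); print(to([.601,-.108,.145],177.2))
E
```

```text
tool_pos: [0.5636, 0.3579, 0.1933]
opening: 0.0438
tool_pos: [0.5645, 0.3596, 0.1978]
opening: 0.0175
clock: 46.8
tool_pos: [0.5643, 0.3596, 0.197]
orientation: [180.0, 0.0, 175.0]
force: [-1.2, -1.5, 5.3]
opening: 0.0077
gripper_force: 30.0
clock: 47.3
tool_pos: [0.5641, 0.3596, 0.3074]
orientation: [179.9, 0.1, 177.0]
force: [0.5, -1.3, -2.9]
opening: 0.0077
gripper_force: 30.0
t 47.3 grasp [0.5643 0.36   0.1481] rpy [1.799e+02 1.000e-01 1.770e+02] F [ 0.5 -1.3 -2.9] open 7.7 gf 30.0 j [  49.   24.   -7.   -0.  -59. -142.]
(array([ -61. , -465.1,    2.1]), array([ 0.14,  0.07, -0.17]))
```

```bash

python3 -m inch '[0.95,-5,-46,0,0,0,0, 0.95,-10,-92,0,0,0,0, 0.95,-15,-138,0,0,0,0, 0.95,-20,-184,0,0,0,0, 0.95,-30,-230,0,0,0,0]'|sed -n '2p;5p'
python3 -m inch '[0.95,-5,-46,0,0,0,0, 0.95,-10,-92,0,0,0,0, 0.95,-15,-138,0,0,0,0, 0.95,-20,-184,0,0,0,0, 0.95,-30,-230,0,0,0,0]'|sed -n '2,3p;5p'
python3 -m inch '[0.95,0,-2,0,0,0,0, 0.95,0,-5,0,0,0,0]'|sed -n '2p;5p'
python3 - <<'E'
from h import *
st(); print(to([.601,-.108,.0835],177.2))
v=[ctrl.snapshot(n) for n in ('side','scene','wrist')]
for s in v: marks(s,['coupon2_mid','bed'],2)
E
```

```text
tool_pos: [0.581, 0.1263, 0.3042]
opening: 0.0078
tool_pos: [0.599, -0.1048, 0.3042]
orientation: [180.0, -0.2, 177.0]
opening: 0.0077
tool_pos: [0.5992, -0.1094, 0.304]
opening: 0.008
t 48.5 grasp [ 0.5987 -0.1094  0.1447] rpy [-180.    -0.2  176.8] F [ 0.4 -0.4 -2.3] open 8.0 gf 30.0 j [   8.   19.  -15.   -0.  -56. -101.]
(array([-1.9,  1.5, 61.2]), array([-0.  , -0.2 , -0.36]))
coupon2_mid 0.57 [ 0.5981 -0.1133  0.1324] [268. 182.]
coupon2_mid 0.55 [0.521  0.4638 0.0252] [146. 391.]
bed 0.57 [ 0.6332 -0.1505  0.0463] [266. 197.]
coupon2_mid 0.97 [0.5203 0.4555 0.0252] [437. 298.]
coupon2_mid 0.42 [ 0.5985 -0.1069  0.1288] [256. 208.]
bed 0.89 [ 0.6404 -0.1512  0.0404] [239. 231.]
bed 0.63 [ 0.442 -0.38   0.003] [228. 184.]
coupon2_mid 0.83 [ 0.5965 -0.1097  0.134 ] [268. 269.]
```

```bash

python3 -m inch '[0.95,-1,1,20,0,0,-0.4, 0.95,-1,1,40,0,0,-0.4, 0.95,-1,1,55,0,0,-0.4, 0.95,-1,1,61,0,0,-0.4, 0.95,-1,1,63,0,0,-0.4]'|sed -n '2p;4,5p'
python3 -m inch '[0.95,0,0,1,0,0,0, 0.95,0,0,1,0,0,0, 0.95,0,0,1,0,0,0]'|sed -n '2p;4,5p'
```

```text
tool_pos: [0.601, -0.1068, 0.2427]
force: [0.0, -0.4, -1.5]
opening: 0.0078
tool_pos: [0.6013, -0.1071, 0.243]
force: [0.4, -0.2, -2.6]
opening: 0.0075
```

```bash

python3 -m inch '[0.95,0,0,1,0,0,0, 0.95,0,0,2,0,0,0, 0.95,0,0,2,0,0,0]'|sed -n '2p;4,5p'
python3 -m inch '[0.76,0,0,0,0,0,0, 0.76,0,0,0,0,0,0, 0.76,0,0,0,0,0,0, 0.76,0,0,-20,0,0,0, 0.76,0,0,-60,0,0,0]'|sed -n '2p;4,5p'
python3 -m inch '[0.7,0,0,-50,0,0,0, 0.7,0,0,-80,0,0,0, 0.7,0,0,-80,0,0,0]'|sed -n '2p;4,5p'
python3 - <<'E'
from h import *
st(); print(to([.632,-.2745,.16],177.2))
v=[ctrl.snapshot(n) for n in ('side','scene','wrist')]
for s in v: marks(s,['coupon0_mid','post','blade_tip','blade_grip'],3)
a=[cv2.resize(s['frame'][:,:,::-1],(400,300)) for s in v]; b=cv2.resize(v[0]['frame'][130:250,200:360,::-1],(400,300),interpolation=3)
cv2.imwrite('pics/c13.png',np.vstack([np.hstack(a[:2]),np.hstack([a[2],b])]))
E
```

```text
tool_pos: [0.6012, -0.107, 0.241]
force: [-3.1, 1.6, 4.8]
opening: 0.0082
tool_pos: [0.6, -0.1071, 0.2976]
force: [1.5, 0.4, 0.1]
opening: 0.0209
tool_pos: [0.6022, -0.1073, 0.3858]
force: [-0.6, 0.9, -0.2]
opening: 0.0266
t 50.85 grasp [ 0.6037 -0.1073  0.2266] rpy [180.    0.5 177.5] F [-0.6  0.9 -0.2] open 26.6 gf 0.0 j [   8.   15.  -10.    0.  -65. -101.]
(array([ -36.5, -165.8,   66.8]), array([0.01, 0.52, 0.26]))
coupon0_mid 0.58 [ 0.674  -0.1064  0.0684] [246. 195.]
post 0.93 [ 0.6302 -0.2783  0.0896] [287. 166.]
post 0.7 [ 6.681e-01 -4.104e-01 -3.000e-04] [296. 168.]
blade_tip 0.7 [ 0.4995 -0.5122  0.0124] [351. 163.]
blade_tip 0.56 [ 0.5026 -0.3701  0.0127] [334. 182.]
blade_grip 0.88 [ 0.4367 -0.5724  0.0114] [373. 160.]
blade_grip 0.57 [ 0.4234 -0.3882  0.0174] [359. 184.]
blade_grip 0.36 [ 0.6767 -0.1094  0.0722] [246. 193.]
coupon0_mid 0.55 [ 0.6673 -0.0978  0.0684] [245. 236.]
post 0.55 [ 0.6333 -0.2738  0.0883] [210. 204.]
blade_tip 0.61 [ 0.5018 -0.3722  0.0133] [219. 191.]
blade_tip 0.53 [ 0.503  -0.5158  0.0138] [191. 178.]
blade_grip 0.48 [ 0.4371 -0.5699  0.0133] [194. 165.]
blade_grip 0.41 [ 0.4211 -0.3847  0.0153] [231. 178.]
coupon0_mid 0.9 [ 0.6671 -0.0948  0.067 ] [290. 267.]
coupon0_mid 0.69 [ 4.705e-01  1.022e-01 -2.000e-04] [499.  26.]
post 0.78 [ 0.6322 -0.2726  0.0858] [ 71. 247.]
```

View pics/c13.png

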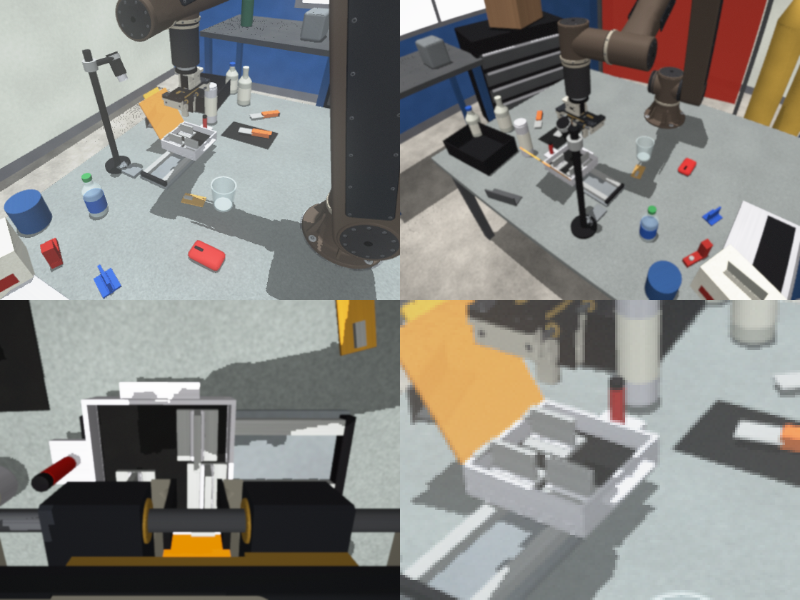

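```bash

python3 -m inch '[0.7,10,-50,0,0,0,0, 0.7,10,-100,0,0,0,0, 0.7,10,-150,0,0,0,0, 0.7,10,-166,0,0,0,0, 0.7,10,-166,0,0,0,0]'|sed -n '2p;5p'
python3 - <<'E'
from h import *
st()
v=[ctrl.snapshot(n) for n in ('side','scene','wrist')]
for s in v: marks(s,['coupon0_mid','post','bed'],3)
for nm in ('wrist','side','scene'):
  s=v[['side','scene','wrist'].index(nm)]
  for c,xy in (('coupon0_mid',(.667,-.096)),('coupon3_mid',(.677,-.190)),('coupon2_mid',(.601,-.107))):
    print(nm,end=' '); fit([s],c,xy,.068)
E
```

```text
tool_pos: [0.5831, -0.275, 0.3797]
opening: 0.0266
t 52.1 grasp [ 0.583  -0.275   0.2204] rpy [-180.    -0.   177.2] F [-1.7  0.7  0.2] open 26.6 gf 0.0 j [ -8.  19.  -5.   0. -66. -85.]
coupon0_mid 0.61 [ 0.6688 -0.0965  0.0721] [246. 196.]
post 0.67 [ 0.3678  0.0694 -0.0013] [313. 287.]
post 0.58 [ 0.6314 -0.2765  0.088 ] [286. 166.]
bed 0.97 [ 0.6341 -0.1497  0.0485] [266. 197.]
coupon0_mid 0.44 [ 0.6657 -0.1008  0.0656] [245. 236.]
bed 0.95 [ 0.6384 -0.1486  0.0449] [240. 230.]
bed 0.48 [3.718e-01 6.970e-02 3.000e-04] [340. 220.]
coupon0_mid 0.4 [ 0.5012 -0.369   0.0169] [162.  98.]
post 0.76 [ 0.6296 -0.2728  0.0884] [276. 258.]
bed 0.77 [ 0.6342 -0.1479  0.0467] [411. 238.]
wrist coupon0_mid views 1 cost 0.671 xy,yaw [657.1 -90.2  44.1]
wrist coupon3_mid views 0 cost 0.0 xy,yaw [ 677. -190.  -90.]
wrist coupon2_mid views 1 cost 0.062 xy,yaw [ 601.8 -105.3   -2.6]
side coupon0_mid views 1 cost 0.378 xy,yaw [ 689.2 -123.1  -52.4]
side coupon3_mid views 1 cost 0.191 xy,yaw [ 678.1 -189.4  -15.3]
side coupon2_mid views 1 cost 0.283 xy,yaw [ 617.3 -125.8  -58.3]
scene coupon0_mid views 0 cost 0.0 xy,yaw [667. -96. -90.]
scene coupon3_mid views 1 cost 0.301 xy,yaw [ 668.9 -194.    18.5]
scene coupon2_mid views 0 cost 0.0 xy,yaw [ 601. -107.  -90.]
```

```bash

python3 -m inch '[0.7,-30,35,0,0,0,0, 0.7,-60,70,0,0,0,0, 0.7,-92,110,0,0,0,0, 0.7,-92,110,0,0,0,0, 0.7,-92,110,0,0,0,0]'|sed -n '2p;5p'
python3 - <<'E'
from h import *
st()
s=ctrl.snapshot('wrist'); save(s,'w14'); marks(s,['coupon0_mid'],4)
for c,xy in (('coupon0_mid',(.667,-.097)),('coupon0_mid',(.677,-.190)),('coupon2_mid',(.601,-.107)),('coupon1_mid',(.667,-.097))): fit([s],c,xy,.068)
for q in ctrl.trace(s,'coupon0_mid'): print(q['p'],q['pixels'].sum(),np.argwhere(q['pixels']).min(0),np.argwhere(q['pixels']).max(0))
for xy,y in (((.667,-.097),-2.8),((.677,-.19),-2.8)):
  m=tmask(s,*xy,y,.068); print(np.argwhere(m).min(0),np.argwhere(m).max(0),m.sum())
E
```

```text
tool_pos: [0.6812, -0.1654, 0.3794]
opening: 0.026
t 53.65 grasp [ 0.681  -0.1654  0.2201] rpy [-1.800e+02 -1.000e-01  1.775e+02] F [0.2 0.2 0.4] open 26.0 gf 0.0 j [  2.  24.   2.  -0. -69. -95.]
coupon0_mid 0.96 [ 0.6671 -0.0942  0.0685] [360. 176.]
coupon0_mid views 1 cost 0.052 xy,yaw [669.6 -95.6  -2.4]
coupon0_mid views 0 cost 0.0 xy,yaw [ 677. -190.  -90.]
coupon2_mid views 1 cost 0.049 xy,yaw [ 601.8 -105.2   -2.5]
coupon1_mid views 0 cost 0.0 xy,yaw [667. -97. -90.]
0.74 4536 [137 323] [225 385]
[133 321] [223 385] 4832
[150 214] [240 274] 4612
```

```bash
python3 - <<'E'
from h import *
s=ctrl.snapshot('wrist'); fit([s],'coupon3_mid',(.677,-.190),.068); marks(s,['post'])
print(to([.632,-.2755,.16],177.2))
E
python3 -m inch '[0.65,20,-35,0,0,0,0, 0.65,40,-75,0,0,0,0, 0.65,54,-110,0,0,0,0, 0.65,54,-110,30,0,0,0, 0.65,54,-110,60,0,0,0]'|sed -n '2p;5p'
python3 - <<'E'
from h import *
st(); print(to([.632,-.2755,.0975],177.2)); s=ctrl.snapshot('wrist'); marks(s,['post'])
for nm in ('side','scene'): marks(ctrl.snapshot(nm),['post'])
E
```

```text
coupon3_mid views 1 cost 0.026 xy,yaw [ 676.1 -186.6   -1.7]
post 0.95 [ 0.6352 -0.2754  0.0893] [125. 151.]
(array([  43.2, -110.4,   61.1]), array([0.  , 0.02, 0.19]))
tool_pos: [0.6209, -0.2758, 0.3209]
opening: 0.0306
t 54.65 grasp [ 0.6214 -0.2759  0.1616] rpy [-180.     0.2  177.3] F [ 0.4  0.  -0.8] open 30.6 gf 0.0 j [ -8.  24.  -5.   0. -61. -85.]
(array([-10.9,   0.9,  64.1]), array([-0.02,  0.18,  0.09]))
post 0.8 [ 0.6333 -0.2761  0.086 ] [273. 244.]
post 0.69 [ 0.6353 -0.1483  0.0486] [265. 197.]
post 0.94 [ 0.6342 -0.2756  0.0905] [210. 203.]
```

```bash

python3 -m inch '[0.66,-11,0,15,0,0,0, 0.66,-11,0,35,0,0,0, 0.66,-11,0,55,0,0,0, 0.66,-11,0,64,0,0,0, 0.66,-11,0,64,0,0,0]'|sed -n '2p;4,5p'
python3 -m inch '[1,0,0,0,0,0,0, 1,0,0,0,0,0,0, 1,0,0,0,0,0,0, 1,0,0,0,0,0,0]'
```

```text
tool_pos: [0.6327, -0.2744, 0.2551]
force: [-0.6, -0.2, 0.9]
opening: 0.0297
clock: 55.85
tool_pos: [0.6331, -0.2748, 0.2575]
orientation: [-180.0, 0.1, 177.4]
force: [0.0, 0.3, 3.0]
opening: 0.0195
gripper_force: 30.0
```

```bash

python3 -m inch '[1,0,2,0,0,0,0, 1,0,6,0,0,0,0, 1,0,11,0,0,0,0, 1,0,16,0,0,0,0, 1,0,21,0,0,0,0]'|sed -n '2p;4,6p'
python3 -m inch '[1,0,5,0,0,0,0, 1,0,10,0,0,0,0, 1,0,15,0,0,0,0, 1,0,20,0,0,0,0, 1,0,25,0,0,0,0]'|sed -n '2p;4,6p'
python3 -m inch '[1,0,5,0,0,0,0, 1,0,10,0,0,0,0, 1,0,15,0,0,0,0, 1,0,20,0,0,0,0, 1,0,25,0,0,0,0]'|sed -n '2p;4,6p'
python3 -m inch '[1,0,5,0,0,0,0, 1,0,10,0,0,0,0, 1,0,15,0,0,0,0, 1,0,20,0,0,0,0, 1,0,25,0,0,0,0]'|sed -n '2p;4,6p'
python3 -m inch '[1,0,5,0,0,0,0, 1,0,10,0,0,0,0, 1,0,15,0,0,0,0, 1,0,20,0,0,0,0, 1,0,25,0,0,0,0]'|sed -n '2p;4,6p'
```

```text
tool_pos: [0.6341, -0.2537, 0.2575]
force: [1.6, -3.2, 5.2]
opening: 0.0193
gripper_force: 30.0
tool_pos: [0.6352, -0.2287, 0.2575]
force: [1.3, -2.9, 6.6]
opening: 0.0193
gripper_force: 30.0
tool_pos: [0.6364, -0.2037, 0.2575]
force: [1.2, -3.1, 5.7]
opening: 0.0191
gripper_force: 30.0
tool_pos: [0.6375, -0.1787, 0.2575]
force: [2.2, -2.6, 6.3]
opening: 0.0191
gripper_force: 30.0
tool_pos: [0.6387, -0.1537, 0.2575]
force: [2.1, -1.8, 6.1]
opening: 0.0191
gripper_force: 30.0
```

Remaining about 18 mm to the stop (−0.1355).

```bash

python3 -m inch '[1,0,4,0,0,0,0, 1,0,8,0,0,0,0, 1,0,12,0,0,0,0, 1,0,15,0,0,0,0, 1,0,17,0,0,0,0]'|sed -n '2p;4,6p'
python3 -m inch '[1,0,1,0,0,0,0, 1,0,2,0,0,0,0]'|sed -n '2p;4,6p'
```

```text
tool_pos: [0.6394, -0.1366, 0.2575]
force: [1.8, -3.5, 5.2]
opening: 0.0196
gripper_force: 30.0
tool_pos: [0.6395, -0.136, 0.2575]
force: [2.5, -14.8, 3.3]
opening: 0.0193
gripper_force: 30.0
```

```bash

python3 -m inch '[0.66,0,0,0,0,0,0, 0.66,0,0,0,0,0,0, 0.66,0,0,0,0,0,0, 0.66,0,0,-20,0,0,0, 0.66,0,0,-60,0,0,0]'|sed -n '2p;4,5p'
python3 -m inch '[0.66,20,-20,-50,0,0,0, 0.66,60,-40,-70,0,0,0, 0.66,110,-50,-80,0,0,0, 0.66,140,-50,-80,0,0,0, 0.66,140,-50,-80,0,0,0]'|sed -n '2p;4,5p'
python3 - <<'E'
from h import *
st()
for nm in ('side','scene','wrist'):
  s=ctrl.snapshot(nm); print(nm); marks(s,['post','bed','lip','hinge','slide','coupon0_mid','blade_grip','blade_tip','gauge','beaker','mouse','spray','water'],2,.5)
  for c,xy in (('coupon0_mid',(.676,.043)),('coupon3_mid',(.683,-.047)),('coupon2_mid',(.608,.035))): fit([s],c,xy,.068)
E
```

```text
tool_pos: [0.6376, -0.1343, 0.313]
force: [-0.0, 0.1, 0.1]
opening: 0.0298
tool_pos: [0.4925, -0.1786, 0.3973]
force: [0.6, -0.5, -0.1]
opening: 0.0297
t 60.05 grasp [ 0.4927 -0.1784  0.238 ] rpy [1.799e+02 1.000e-01 1.774e+02] F [ 0.6 -0.5 -0.1] open 29.7 gf 0.0 j [  2.   7. -19.  -0. -65. -94.]
side
post 0.64 [ 0.6379 -0.1359  0.09  ] [261. 187.]
bed 0.74 [ 0.6419 -0.01    0.0473] [237. 222.]
lip 0.73 [ 0.825  -0.0193  0.2348] [176. 146.]
hinge 0.66 [ 0.7304 -0.0151  0.07  ] [212. 206.]
hinge 0.65 [0.6075 0.0337 0.0691] [238. 228.]
coupon0_mid 0.85 [0.6734 0.0407 0.0709] [216. 222.]
blade_grip 0.92 [ 0.4181 -0.3876  0.0149] [360. 185.]
blade_grip 0.57 [ 0.4344 -0.5737  0.01  ] [374. 160.]
blade_tip 0.71 [ 0.5043 -0.3666  0.0143] [333. 182.]
blade_tip 0.58 [ 0.4993 -0.5148  0.0114] [351. 163.]
beaker 0.67 [0.6733 0.041  0.0704] [216. 222.]
beaker 0.64 [ 0.3678  0.0685 -0.    ] [313. 287.]
mouse 0.94 [0.3221 0.2711 0.0013] [290. 361.]
spray 0.76 [ 6.712e-01 -4.085e-01 -6.000e-04] [295. 168.]
water 0.83 [ 7.296e-01  2.867e-01 -4.000e-04] [140. 295.]
coupon0_mid views 1 cost 0.393 xy,y
[... 845 characters left out ...]
.3  28.6]
coupon2_mid views 1 cost 0.245 xy,yaw [ 6.045e+02  2.910e+01 -5.000e-01]
wrist
post 0.73 [ 0.6392 -0.1374  0.0862] [324. 343.]
hinge 0.72 [0.6703 0.0413 0.0672] [501. 350.]
coupon0_mid 0.74 [0.6698 0.0393 0.0628] [496. 347.]
blade_grip 0.65 [ 0.418  -0.3822  0.0177] [ 55. 107.]
blade_tip 0.66 [ 0.5027 -0.3695  0.0156] [ 86. 193.]
gauge 0.69 [0.4677 0.0983 0.0006] [544. 136.]
beaker 0.8 [0.3669 0.069  0.003 ] [532.  28.]
spray 0.6 [0.6699 0.0422 0.068 ] [502. 350.]
water 0.56 [0.605  0.0308 0.0687] [500. 293.]
coupon0_mid views 0 cost 0.0 xy,yaw [676.  43. -90.]
coupon3_mid views 0 cost 0.0 xy,yaw [683. -47. -90.]
coupon2_mid views 1 cost 0.687 xy,yaw [6.091e+02 3.430e+01 1.000e-01]
```

```bash
python3 -c "
from plant import ctrl; print(ctrl.close_job())"
```

```text
the job is handed in; nothing more can be done
None
```

The job is handed in, with every step done in the order asked: the empty carriage was stroked to both stops, and the cover was prised open with the blade to about 120°. The tool is back flat on its mat. The three coupons present stand in the bed (coupon0 got knocked about 15 mm there but still stands on its plate), and the loaded carriage is at the microscope stop. I saw no sign that anything else on the bench had moved.

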